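# Clamp a rim sleeve in the filing jig and keep the lever down

### The arm

A 6-joint arm with a two-finger parallel gripper is mounted at the origin on the work surface. World frame = base frame: x ahead of the robot, y to its left, z up, the work surface at z = 0. Lengths are in m, angles in rad, forces in N, time in s.
With the tool pointing down it reaches from about 0.3 to 0.875 m from the base axis. Payload 6.4 kg.
Tool frame: the origin (TCP) lies between the finger pads; the fingertips stand 25 mm ahead of it and the grasp point (between the pads) lies 6 mm ahead of it; y points along the fingers, x is the direction in which the jaws open and shut, and the axes are right-handed (so a half turn about y gives the same grasp; the last joint's range is limited). The gripper opens to 85 mm and grips with 20 to 120 N. Pads are 22 mm wide; open, the fingers measure 114 mm over their backs; the gripper's body (76 mm by 85 mm) begins 54 mm behind the grasp point. The pads swing forward as they close: fully open they stand 13 mm farther back than shut.
Start: joints at [1.042, 0.181, 1.607, -0, 1.354, -0.206], TCP at [0.182, 0.545, 0.256] pointing down, gripper open.
Joint ranges: [-2.99, 2.99], [-0.89, 2.07], [0.3, 2.58], [-1.14, 4.28], [0, 2.63], [-3.12, 3.12]. Speed limits (rad/s): [2.57, 2.57, 3.01, 3.14, 3.14, 3.14].

### API

Orientations are given as a unit quaternion [w, x, y, z].
In Python, from bench import ctrl, vision, ticket, find_in, regions_of, pinpoint gives the robot as it stands.
- The arm moves only by the tool apply_moves, never from a script. Its argument "increments" is a list of rows, each an object of numbers: "x", "y", "z": the shift along the tool's x, y, z in cm; "ax", "ay", "az": the turn, a rotation vector about the tool's x, y, z in rad; "grip": the closure, from 0 (fully open) to 1 (shut). A call has 1 to 12 rows; each row is the pose to reach, as a shift and turn from the pose measured when the call began, along the tool's axes at that moment; what a row does not reach only later rows make up. A row lasts 1/8 s, in which the tool goes at most 62.5 mm and 10.7 degrees, less where a joint would pass 70% of its speed; a pose out of reach is approached as far as the arm can. A call with a gripper value outside its range is refused whole. The fingers move at their own pace and stop on an object; the grip force is fixed at half the most. Time passes only in rows, so rows that repeat a pose let the fingers close. It gives the time, the measured TCP pose, the force and the opening at its end, in the units of the state.
- ctrl.get_obs(): the state, without advancing time (a new reading comes with each control period).
- vision.camera(name): name is "scene" or "top"; returns the picture (384x512x3 uint8, red, green, blue); there is no depth.
- vision.camera_params(name): a dict with "intrinsics" (3x3 intrinsics, pixels), "R" (3x3) and "t" (3): a world point X has camera coordinates R X + t. Camera axes: x right, y down, z forward; pixel columns grow to the right and rows downward; lengths in m; the calibration is good to about 2 mm. A picture is of the moment at which its call begins. camera_params takes no time and is no camera call.
- ticket.hand_in(): hands the job in, once; it reports no verdict.
Trained networks look in the newest picture that a camera, given by its name, has taken for a name from the list of things; names that differ only in an ending like _2 or _b are one class to them, and where a whole thing is asked for, a point or a joint stands for the part that bears it (a point fixed in the world has none). Each returns a list of dicts, best first, with "p" (0 to 1); they miss things now and then, are a little off and sometimes report something else, mostly with a low value. They report only what shows in the picture. A call takes as long as a camera call. They do not tell look-alikes from the thing itself.
- find_in(camera, query): "rect" ([centre column, centre row, width, height] in pixels, round what is visible of it).
- regions_of(camera, query): "mask" (384x512 bool, what is visible of it) and "rect" ([centre column, centre row, width, height] in pixels, round what is visible of it).
- pinpoint(camera, query): "xy" ([column, row] in pixels: a listed point, or the origin of a listed thing).
The state is a dict: "time_s": time; "q": joint angles; "dq": joint speeds; "joint_efforts": joint torques, N m; "eef_pos": TCP position; "eef_rot": TCP orientation; "wrist_force": force on the tool from outside, world axes, zero at the start; "torque": the same for the moment, N m; "opening": opening from 0.0 (shut) to 1.0 (fully open).
Only numpy, scipy, OpenCV 4.12 (cv2) and the standard library are available. Lean on these libraries where they do the work, as an engineer would, in place of code of your own. Each camera call takes 0.05 s, during which the arm holds its last target.

### The job

Take the one long sleeve from the tray, set it crown up astride the narrow saddle of the filing jig, between the pad and the end stop, and let go of it. Then push the jig's spring-return lever down by its black grip until the lever is level, which clamps the sleeve, and finish while holding it there: the lever springs up when let go, and I want to file the sleeve while you hold it. Leave the short sleeves, the tools and everything else where they lie.

Things in the scene. Friction and masses are not known exactly. Their poses are not given: they have to be found in the camera images.
- sleeve: The long sleeve: an arched aluminium extrusion (joiner for rim hoops), 64 mm long (its own x), 44 mm wide (its y), 19 mm high, hollow and open underneath, crown up. Two upright side legs 4 mm thick and 16 mm high, 36 mm apart inside; the crown's underside is 15 mm above the legs' feet. About 50 g. Origin: centre of its underside (level with the feet of the legs). Lies on the tray among three short ones; a half turn makes no difference.
- tray: Flat steel tray 270 x 250 mm, fixed; its floor is 6 mm above the table, with a lip 5 mm wide that rises to 12 mm. Origin: centre of its underside.
- jig: Hand-lever filing jig, fixed to the table, grey base plate 110 mm (its x) by 285 mm (its y), 12 mm thick. Origin: on the table below the middle of the saddle. Its y runs along the clamping line: the end stop is on the +y side of the saddle, the spring pad, the plunger housing (56 x 66 mm, top at 106 mm, centred at y = -125 mm) and the lever on the -y side; its x points away from the robot, z up. The saddle, stop, pad and plunger lie at x = 0.
- saddle (a point): Middle of the saddle's crest, 55 mm above the table. The saddle is a steel rib 50 mm long (along the jig's y) and 28 mm wide (x), its crest bevelled to 16 mm. The sleeve sits astride it, its length along the jig's y, with the crown's underside on the crest and the legs hanging down either side (4 mm play each side); seated, the sleeve's origin is 40 mm above the table. Axes as the jig's.
- stop: Fixed steel end stop, face 30 mm wide and 18 mm high, centred 50 mm above the table. Origin: the middle of its face, 38.5 mm from the middle of the saddle towards +y of the jig.
- pad: Black spring pad on the nose of the plunger, the face that clamps the sleeve, 30 mm wide and 18 mm high, centred 50 mm above the table. Origin: the middle of its face. With the lever up, it stands 77 mm from the stop; the lever drives it towards the stop by 26 mm per rad, so that at level it has pushed the sleeve against the stop and its spring is pressed in about 5 mm, gripping the sleeve with about 27 N.
- lever (a joint): Angle of the spring-return lever in rad: 0 = up at rest, slanting up and outwards (away from the housing, towards the jig's -y) at 0.70 rad above level; it grows as the lever is pushed down; 0.70 = level; the hard stop is at 0.95. The white index line on the housing is level too. Pushing down 130 mm from the pivot takes about 5 N at the top, 7 N before the pad grips the sleeve, 13 N at level and 20 N at the hard stop; let go, it springs right up.
- pivot (a point): The lever's pivot, 80 mm above the table, on the side of the housing that faces the robot (jig's x = -53 mm, y = -125 mm). The lever turns about the jig's x, in the plane x = -53 mm.
- grip (a point): Middle of the grip, on its axis, 143 mm from the pivot along the lever (172 mm above the table at rest, 80 mm when level).
- handle: The lever's black cylindrical grip, 26 mm thick, from 94 to 192 mm from the pivot along the lever. Its origin is at the pivot, not at the grip.
- short_a: one of the three short sleeves on the tray: same section as the long one, 42 mm long, crown up; leave it
- short_b: another short sleeve on the tray: same section as the long one, 42 mm long, crown up; leave it
- short_c: the third short sleeve on the tray: same section as the long one, 42 mm long, crown up; leave it
- file: a flat hand file with a wooden handle, lying beyond the jig; leave it
- hammer: a hammer, lying beyond the tray; leave it
- wrench: a wrench, lying beyond the jig; leave it
- dish: a low open steel dish, 110 x 85 x 22 mm, at the right, beside the end of the lever; leave it
- jar: a grey jar 85 mm tall, at the right, beyond the lever; leave it
Things that resemble listed ones, but are neither listed nor needed, are in the scene too. Leave any turquoise look-alike of the sleeve alone.

How it is judged:
On the way:
1. the long sleeve sits crown up astride the saddle, between pad and stop, let go, the lever still up (z of sleeve in the frame of jig between 0.0365 and 0.0435 m and x of sleeve in the frame of jig between -0.007 and 0.007 m and y of sleeve in the frame of jig between -0.013 and 0.013 m and angle between sleeve's own z axis and vertical below 0.1 rad and angle between the x axis of sleeve and the y axis of jig, either way round below 0.15 rad and contact force between the fingers and sleeve below 0.3 N and linear speed of sleeve below 0.02 m/s and value of joint lever below 0.12 rad), for 0.2 s.
At the end, for the whole second after the job is handed in: Ends holding: the robot presses the black grip (over 3 N), the lever still and within 0.1 rad of level; the long sleeve, let go, astride the saddle, upright and in line within 0.1 rad, down within 3.5 mm, clamped against the stop (pad over 10 N, stop over 8 N) (z of sleeve in the frame of jig between 0.0365 and 0.0435 m and x of sleeve in the frame of jig between -0.007 and 0.007 m and y of sleeve in the frame of jig between 0.002 and 0.011 m and angle between sleeve's own z axis and vertical below 0.1 rad and angle between the x axis of sleeve and the y axis of jig, either way round below 0.1 rad and contact force between the fingers and sleeve below 0.3 N and value of joint lever between 0.6 and 0.8 rad and velocity of joint lever between -0.05 and 0.05 rad/s and contact force between pad and sleeve above 10 N and contact force between stop and sleeve above 8 N and contact force between any of the fingers, the arm and handle above 3 N); the arm keeps its last pose, push and grip.
It fails at once if a short sleeve, a tool or another bystander is moved by more than 25 mm (distance of any of short_a, short_b, short_c, file, hammer, wrench, dish, jar from where it was at the start of the episode above 0.025 m).
It also fails if it takes over 46 s, if anything falls off the work surface, if the arm or the gripper's body presses on something with over 40 N, if the wrist force passes 120 N, or if a joint passes its speed limit or range.

## Working session

There is one attempt and no reset: what is moved stays moved. The work goes in short steps, Python scripts to look and compute and a tool call to move; the robot and the scene stay as the last step left them, time stands still between calls to the robot, and variables do not carry over. Pictures are saved under pics/ and viewed, and the job is handed in when it is done.

Besides the shell and the picture viewer there is one more tool, called after ">>>" as name([rows], argument=value, ...), one row to a line, values as JSON. apply_moves: Moves the arm, as the interface text tells. Its arguments: {"type":"object","properties":{"increments":{"type":"array","items":{"type":"object","properties":{"x":{"type":"number"},"y":{"type":"number"},"z":{"type":"number"},"ax":{"type":"number"},"ay":{"type":"number"},"az":{"type":"number"},"grip":{"type":"number"}}}}},"required":["increments"]}

```bash
ls; mkdir -p pics; python3 - <<'E'
from bench import ctrl, vision, ticket, find_in, regions_of, pinpoint
import cv2, json
o=ctrl.get_obs(); print(o)
for c in ["scene","top"]:
    im=vision.camera(c); cv2.imwrite(f"pics/{c}0.png",im[:,:,::-1])
    p=vision.camera_params(c); print(c,p)
    for q in ["sleeve","short_a","jig","tray","handle"]:
        print(q,[(r['rect'],round(r['p'],2)) for r in find_in(c,q)])
    for q in ["sleeve","saddle","stop","pad","pivot","grip","jig","tray"]:
        print("pt",q,[(r['xy'],round(r['p'],2)) for r in pinpoint(c,q)])
E
```

```text
pics
{'time_s': 0.0, 'q': array([ 1.04166335e+00,  1.81568929e-01,  1.60799260e+00, -1.34789836e-05,
        1.35378601e+00, -2.06295978e-01]), 'dq': array([ 7.69761853e-04, -1.14912901e-03, -2.25334566e-04,  1.83456936e-05,
       -6.63410872e-04, -6.15513866e-04]), 'joint_efforts': array([ 1.59037816e-03, -4.44885814e+01, -3.51333797e+01, -2.69554939e-04,
        9.20728140e-03, -1.59184725e-05]), 'eef_pos': array([0.18215029, 0.54485856, 0.25537587]), 'eef_rot': array([-0.57360261,  0.57411447,  0.41257639, -0.41370683]), 'wrist_force': array([-0.80906385, -0.29217049, -0.01176803]), 'torque': array([-0.01263027,  0.00828233,  0.0221554 ]), 'opening': 1.0012939851523122}
scene {'intrinsics': array([[422.6378578 ,   0.        , 255.69428741],
       [  0.        , 422.6378578 , 194.50067872],
       [  0.        ,   0.        ,   1.        ]]), 'R': array([[-0.35356975,  0.93538637, -0.0063859 ],
       [ 0.77465365,  0.28897367, -0.56249972],
       [-0.52430921, -0.20382975, -0.82677281]]), 't': array([ 0.1781586 , -0.37759801,  1.69328512])}
sleeve [([362.6, 242.9, 22.8, 20.8], 
[... 1071 characters left out ...]
4, 18.2, 17.3], 0.77), ([104.8, 217.0, 18.1, 14.8], 0.48)]
short_a [([195.1, 227.2, 12.8, 11.7], 0.71), ([197.3, 200.4, 11.3, 14.7], 0.66), ([163.8, 230.6, 13.3, 15.2], 0.65)]
jig [([305.2, 204.7, 124.1, 35.0], 0.91)]
tray [([177.3, 216.3, 80.0, 74.0], 0.94), ([162.9, 230.9, 15.8, 7.7], 0.2)]
handle [([350.1, 215.6, 28.5, 11.1], 0.57)]
pt sleeve [([233.6, 251.9], 0.74), ([164.3, 200.0], 0.71), ([104.5, 213.6], 0.57), ([288.4, 136.1], 0.52)]
pt saddle [([277.1, 204.3], 0.86)]
pt stop [([266.7, 201.9], 0.57)]
pt pad [([292.0, 202.5], 0.47)]
pt pivot [([310.4, 219.9], 0.64)]
pt grip [([314.8, 219.6], 0.47)]
pt jig [([274.5, 201.3], 0.93)]
pt tray [([300.3, 153.4], 0.61), ([181.9, 216.0], 0.59)]
```

```bash
python3 - <<'E'
import cv2,numpy as np
a=cv2.imread("pics/scene0.png"); b=cv2.imread("pics/top0.png")
cv2.imwrite("pics/scene0_c.png",cv2.resize(a[110:290,130:460],None,fx=2.4,fy=2.4,interpolation=cv2.INTER_CUBIC))
cv2.imwrite("pics/top0_c.png",cv2.resize(b[110:290,80:400],None,fx=2.5,fy=2.5,interpolation=cv2.INTER_CUBIC))
E
```

```text
(no output)
```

View pics/scene0_c.png

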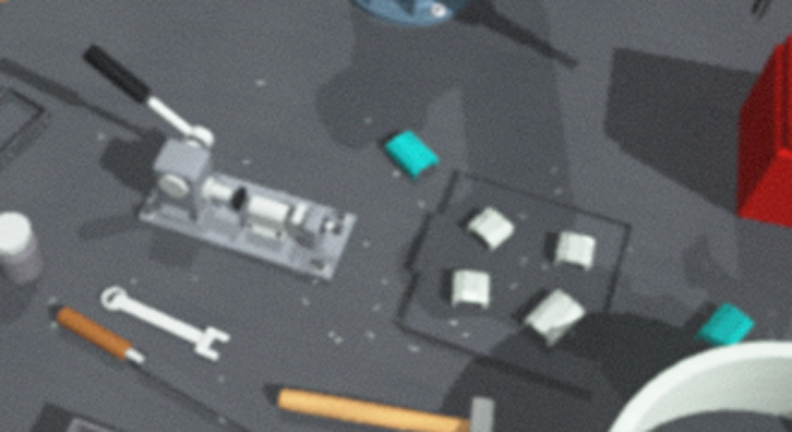

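View pics/top0_c.png

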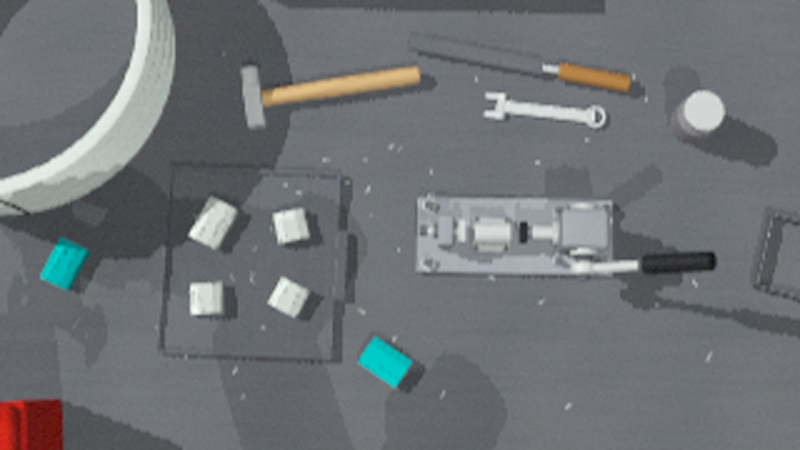

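View pics/scene0.png

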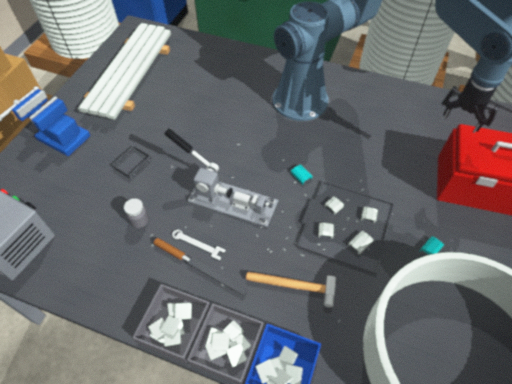

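View pics/top0.png

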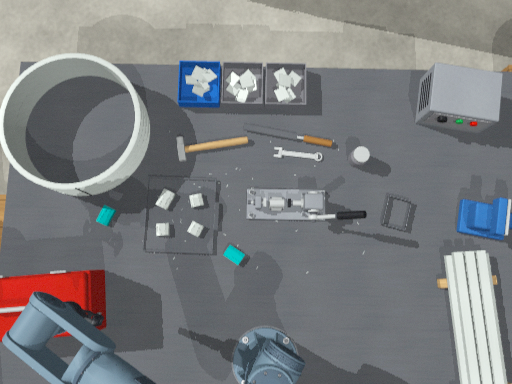

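Candidates for the long sleeve are four white ones on the tray: scene (361,242), (370,215), (335,204), (325,229), in top (166,199), (197,200), (163,230), (195,229). There are also two turquoise look-alikes at scene (302,175) and (432,247), and white pieces in the far boxes. The white one at scene (361,242) / top (166,199) looks longest. I'll check it in a close crop with a model fit.

```bash
cat > h.py <<'E'
import numpy as np, cv2
from bench import ctrl, vision, find_in, regions_of, pinpoint
P={c:vision.camera_params(c) for c in("scene","top")}
def proj(c,X):
    p=P[c]; Y=np.atleast_2d(X)@p["R"].T+p["t"]; uv=Y@p["intrinsics"].T; return uv[:,:2]/uv[:,2:]
def ray(c,uv,z):
    p=P[c]; d=p["R"].T@np.linalg.inv(p["intrinsics"])@np.array([uv[0],uv[1],1.]); C=-p["R"].T@p["t"]
    return C+d*(z-C[2])/d[2]
def Rz(a): return np.array([[np.cos(a),-np.sin(a),0],[np.sin(a),np.cos(a),0],[0,0,1]])
E
python3 - <<'E'
from h import *
np.set_printoptions(precision=4,suppress=True)
a=cv2.imread("pics/scene0.png"); b=cv2.imread("pics/top0.png")
for q,s,t,z in [("saddle",(242.3,201.6),(277.1,204.3),.055),("stop",(252.9,199.2),(266.7,201.9),.05),("pad",(229.4,194.3),(292,202.5),.05),("pivot",(212,165.7),(310.4,219.9),.08),("grip",(177.5,142.1),(350,215.6),.172),("jig",(243.5,203),(274.5,201.3),0.),("tray",(350.6,223.9),(181.9,216),0)]:
    print(q,ray("scene",s,z),ray("top",t,z))
for q,s,t in [("long",(361.5,242.5),(166,199)),("s1",(370,215),(163,230)),("s2",(335,204.6),(195,227.5)),("s3",(325.4,229),(197,200.5)),]:
    print(q,ray("scene",s,.016),ray("top",t,.016))
# drum rim pixels near
print("drum", ray("top",(130,185),0),ray("top",(90,194),0),ray("scene",(380,345),0))
masks={}
for c,im in(("scene",a),("top",b)):
    vision.camera(c)
    for r in regions_of(c,"sleeve"): print(c,r['rect'],r['p'],r['mask'].sum()); masks[c+"_%d_%d"%(r['rect'][0],r['rect'][1])]=r['mask']
np.savez("masks.npz",**masks)
cr=lambda im,x,y,w:cv2.resize(im[y-w:y+w,x-w:x+w],(390,390),interpolation=cv2.INTER_CUBIC)
cv2.imwrite("pics/crop1.png",np.hstack([cr(a,348,223,34),cr(b,181,215,34)]))
cv2.imwrite("pics/crop2.png",np.vstack([cv2.resize(a[150:235,155:285],None,fx=5,fy=5,interpolation=2)[:330],cv2.resize(b[180:230,240:375],None,fx=5,fy=5,interpolation=2)[:, :650]]))
E
```

```text
saddle [ 0.5651 -0.0224  0.055 ] [ 0.5341 -0.0334  0.055 ]
stop [0.5415 0.0049 0.05  ] [0.5426 0.0031 0.05  ]
pad [ 0.5504 -0.0738  0.05  ] [ 0.5422 -0.0861  0.05  ]
pivot [ 0.4826 -0.1631  0.08  ] [ 0.479 -0.147  0.08 ]
grip [ 0.4969 -0.2675  0.172 ] [ 0.4864 -0.2634  0.172 ]
jig [ 0.5361 -0.0316  0.    ] [ 0.5521 -0.0269  0.    ]
tray [0.4898 0.3237 0.    ] [0.4921 0.3069 0.    ]
long [0.5535 0.3706 0.016 ] [0.5508 0.3642 0.016 ]
s1 [0.4453 0.3742 0.016 ] [0.4393 0.3693 0.016 ]
s2 [0.4459 0.2578 0.016 ] [0.4503 0.256  0.016 ]
s3 [0.5462 0.2528 0.016 ] [0.5475 0.2527 0.016 ]
drum [0.602  0.5009 0.    ] [0.566  0.6437 0.    ] [0.8361 0.4888 0.    ]
scene [432.0, 243.8, 26.0, 20.1] 0.59 302
scene [301.3, 175.2, 21.2, 11.9] 0.56 225
top [233.9, 257.9, 21.4, 22.6] 0.74 231
top [103.2, 215.9, 21.4, 19.4] 0.69 245
top [166.2, 198.1, 19.2, 18.9] 0.61 269
```

View pics/crop1.png

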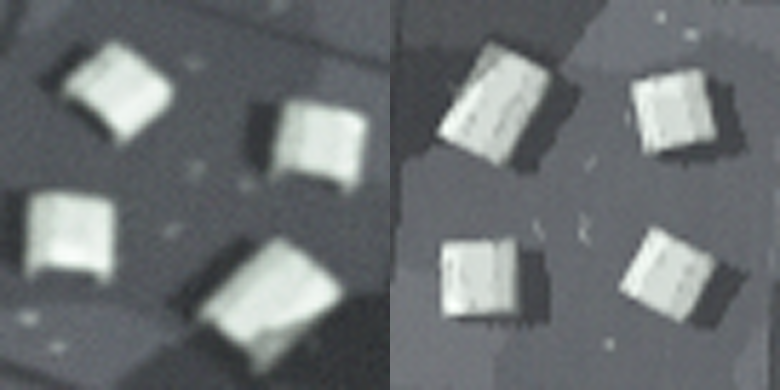

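View pics/crop2.png

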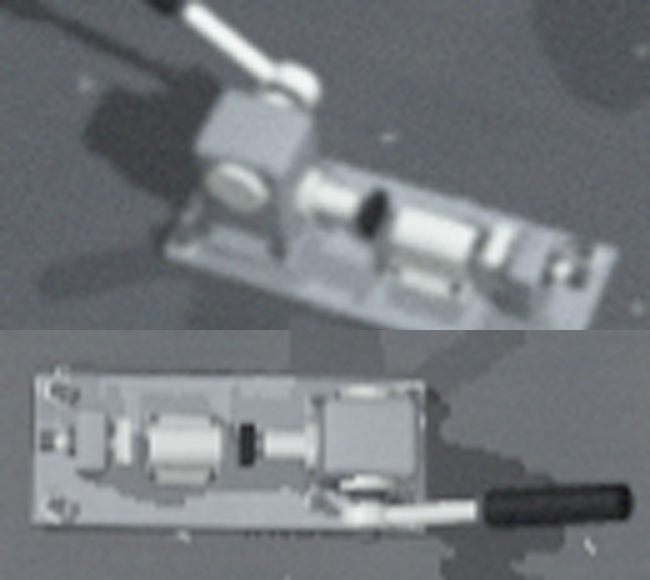

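The crops confirm it: the piece at scene (361,242) / top (166,199) is clearly longer than the other three white ones. Next I'll fit its pose and the jig's by projecting their models into both pictures.

```bash
cat > fit.py <<'E'
from h import *
from scipy.optimize import minimize
np.set_printoptions(precision=4,suppress=True)
im={c:cv2.imread(f"pics/{c}0.png") for c in P}
S=6
def sil(c,polys,box):
    m=np.zeros((box[3]*S,box[2]*S),np.uint8)
    for X in polys:
        uv=((proj(c,X)+0.5-np.array(box[:2]))*S).astype(np.float32)
        cv2.fillConvexPoly(m,cv2.convexHull(uv).astype(np.int32),255)
    return cv2.resize(m,(box[2],box[3]),interpolation=cv2.INTER_AREA)/255.
def sleeve_pts(x,y,a,L=.064,z0=.006):
    sec=[(-.022,0),(-.022,.013),(-.017,.0175),(-.010,.019),(.010,.019),(.017,.0175),(.022,.013),(.022,0)]
    return np.array([[s*L/2,yy,zz] for s in(-1,1) for yy,zz in sec])@Rz(a).T+[x,y,z0]
if __name__=="__main__":
    boxes={"scene":(340,224,46,40),"top":(148,182,36,36)}
    obs={}
    for c,bx in boxes.items():
        g=im[c].astype(float).mean(2)[bx[1]:bx[1]+bx[3],bx[0]:bx[0]+bx[2]]
        obs[c]=np.clip((g-80)/(200-80),0,1)
        print(c); 
    for L in(.064,.042):
      def cost(p): return sum(((sil(c,[sleeve_pts(p[0],p[1],p[2],L)],boxes[c])-obs[c])**2).sum() for c in boxes)
      best=None
      for a in np.arange(0,3.14,.3):
        r=minimize(cost,[.551,.366,a],method="Nelder-Mead",options=dict(initial_simplex=np.array([.551,.366,a])+np.array([[0,0,0],[.008,0,0],[0,.008,0],[0,0,.2]]),maxiter=150))
        if best is None or r.fun<best.fun: best=r
      print(L,best.x,best.fun)
      for c in boxes:
        def cc(p): return ((sil(c,[sleeve_pts(p[0],p[1],p[2],L)],boxes[c])-obs[c])**2).sum()
        r=minimize(cc,best.x,method="Nelder-Mead",options=dict(initial_simplex=best.x+np.array([[0,0,0],[.005,0,0],[0,.005,0],[0,0,.1]])))
        print("  ",c,r.x,r.fun)
    # jig
    n=lambda *a:[np.array(v)/5+[240,180] for v in a]
    plate=n((33,375-330),(425,380-330),(35,525-330),(418,528-330))
    print("plate",[ray("top",u,.012)[:2] for u in plate])
    hous=n((325,68),(413,65),(413,143),(325,143))
    print("housing",[ray("top",u,.106)[:2] for u in hous], np.mean([ray("top",u,.106)[:2] for u in hous],0))
    ns=lambda x,y:np.array([x,y])/5+[155,150]
    hs=[ns(225,88),ns(315,120),ns(292,168),ns(197,140)]
    print("housing scene",[ray("scene",u,.106)[:2] for u in hs],np.mean([ray("scene",u,.106)[:2] for u in hs],0))
    pc=[ns(165,250),ns(335,160),ns(618,248)]
    print("plate scene",[ray("scene",u,.012)[:2] for u in pc])
    for nm,u,z in(("saddle top",(185,110),.055),("pad front",(241,113),.059),("stopface",(131,110),.059)):
        print(nm,ray("top",n(u)[0],z))
    for nm,u,z in(("saddle",(435,228),.055),):
        print(nm,ray("scene",ns(*u),z))
E
python3 fit.py
```

```text
scene
top
0.064 [0.5495 0.3681 2.6891] 66.55365914285105
   scene [0.5462 0.3678 2.6692] 25.28906918813277
   top [0.5512 0.3691 2.678 ] 28.63299313298304
0.042 [0.5432 0.3713 1.1229] 125.65000670148234
   scene [0.5433 0.3708 1.1247] 49.9804353293605
   top [0.5441 0.3717 1.1757] 73.25129634969456
plate [array([0.5935, 0.0753]), array([ 0.5954, -0.2091]), array([0.4846, 0.0716]), array([ 0.4876, -0.2033])]
housing [array([ 0.566 , -0.1253]), array([ 0.5693, -0.1855]), array([ 0.5157, -0.1851]), array([ 0.5145, -0.1253])] [ 0.5414 -0.1553]
housing scene [array([ 0.5211, -0.1858]), array([ 0.5246, -0.1207]), array([ 0.5644, -0.1191]), array([ 0.5655, -0.1848])] [ 0.5439 -0.1526]
plate scene [array([ 0.597 , -0.2066]), array([ 0.4889, -0.1294]), array([0.4896, 0.0764])]
saddle top [ 0.5422 -0.033   0.055 ]
pad front [ 0.5403 -0.072   0.059 ]
stopface [0.541  0.0051 0.059 ]
saddle [ 0.5439 -0.0319  0.055 ]
```

```bash
cat > ov.py <<'E'
from fit import *
import sys
def box(x0,x1,y0,y1,z0,z1): return np.array([[x,y,z] for x in(x0,x1) for y in(y0,y1) for z in(z0,z1)])
E_=[(0,1),(2,3),(4,5),(6,7),(0,2),(1,3),(4,6),(5,7),(0,4),(1,5),(2,6),(3,7)]
def ov(c,im,parts,org,win,f):
    x,y,w,h=win; o=cv2.resize(im[y:y+h,x:x+w],None,fx=f,fy=f,interpolation=2)
    for X,col in parts:
        uv=((proj(c,X)+.5-[x,y])*f).astype(int)
        for i,j in E_: cv2.line(o,tuple(map(int,uv[i])),tuple(map(int,uv[j])),col,1,cv2.LINE_AA)
    return o
def jigparts(ox,oy,a):
    T=lambda X:X@Rz(a).T+[ox,oy,0]
    return [(T(box(-.055,.055,-.178,.107,0,.012)),(0,255,255)),(T(box(-.028,.028,-.158,-.092,.012,.106)),(0,255,0)),
     (T(box(-.008,.008,-.025,.025,.05,.055)),(0,0,255)),(T(box(-.015,.015,.0385,.0385,.041,.059)),(255,0,255)),(T(box(-.015,.015,-.0385,-.0385,.041,.059)),(255,0,0)),
     (T(box(-.053,-.053,-.125-.192*np.cos(.7),-.125-.094*np.cos(.7),0,0)*0+np.array([[-.053,-.125-r*np.cos(.7),.08+r*np.sin(.7)] for r in(0,.094,.192,0,0,.094,.192,.143)])),(0,128,255))]
if __name__=="__main__":
    j=list(map(float,sys.argv[1:4]))
    A=ov("scene",im["scene"],jigparts(*j),None,(160,125,125,105),6)
    B=ov("top",im["top"],jigparts(*j),None,(240,180,133,50),6)
    cv2.imwrite("pics/ovA_%s.png"%sys.argv[4],A);cv2.imwrite("pics/ovB_%s.png"%sys.argv[4],B)
E
python3 ov.py .542 -.031 .006 1
python3 - <<'E'
from ov import *
s=sleeve_pts(.5497,.3687,2.68)
def d(c,win,f):
    x,y,w,h=win;o=cv2.resize(im[c][y:y+h,x:x+w],None,fx=f,fy=f,interpolation=2)
    uv=((proj(c,s)+.5-[x,y])*f).astype(int)
    for k in(0,8): cv2.polylines(o,[uv[k:k+8]],True,(0,0,255),1)
    for k in(0,3,4,7): cv2.line(o,tuple(map(int,uv[k])),tuple(map(int,uv[k+8])),(0,255,0),1)
    return o
cv2.imwrite("pics/ovS.png",np.hstack([d("scene",(341,224,40,40),10),d("top",(147,180,38,40),10)]))
E
```

```text
(no output)
```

View pics/ovA_1.png

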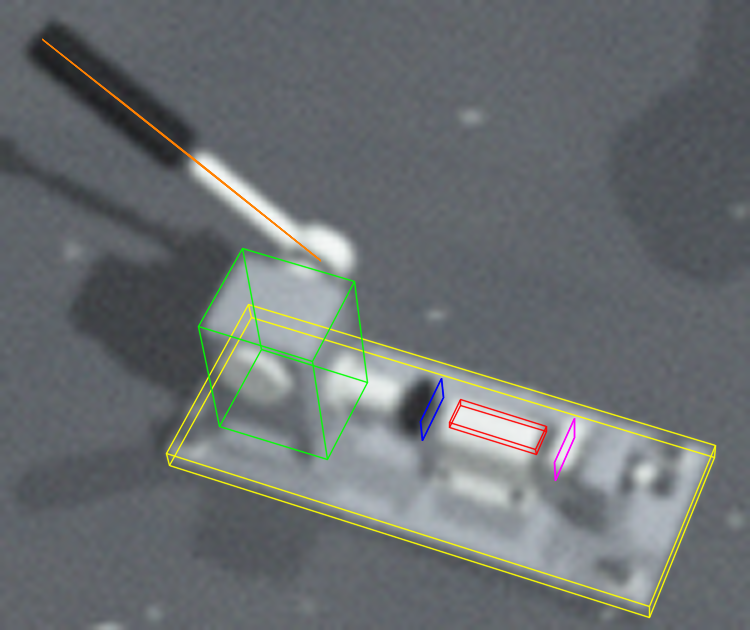

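View pics/ovB_1.png

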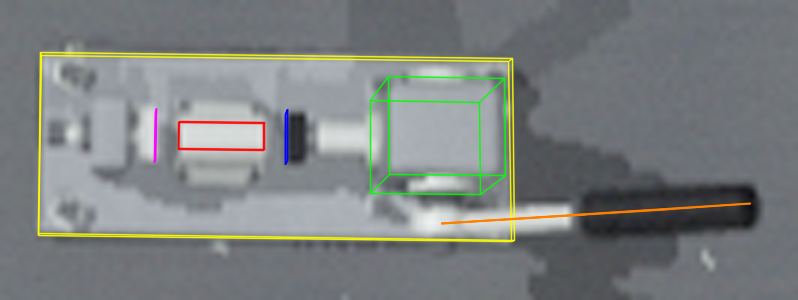

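View pics/ovS.png

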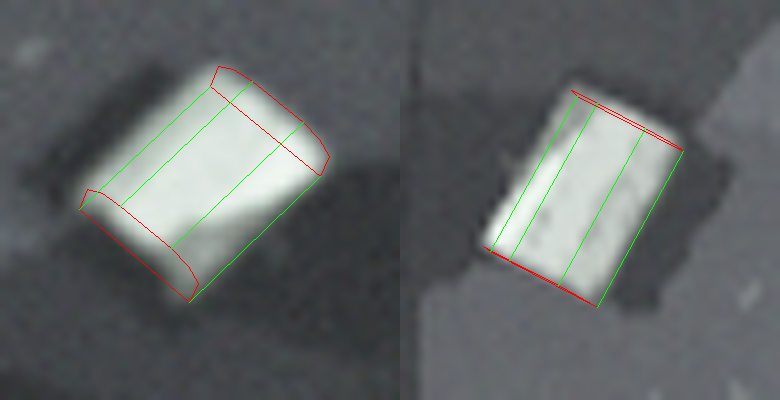

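```bash
cat >> h.py <<'E'
from scipy.spatial.transform import Rotation as Ro
def tool():
    o=ctrl.get_obs(); q=np.array(o["eef_rot"]); R=Ro.from_quat(q[[1,2,3,0]]).as_matrix(); return o,np.array(o["eef_pos"]),R
def yaw(R): return np.arctan2(R[1,0],R[0,0])
def target(p,yw):
    "relative move (cm, rotvec) in the tool frame to reach TCP p with jaw axis yaw yw, pointing straight down"
    o,p0,R0=tool(); Rt=np.array([[np.cos(yw),0,np.sin(yw)*-1],[np.sin(yw),0,np.cos(yw)],[0,-1,0]])
    if np.linalg.det(Rt)<0: Rt[:,2]*=-1
    return R0.T@(np.array(p)-p0)*100, Ro.from_matrix(R0.T@Rt).as_rotvec()
def st():
    o,p,R=tool(); print("t %.2f p %s yaw %.3f down %s F %s op %.3f q %s"%(o["time_s"],p.round(4),yaw(R),R[:,1].round(3),np.round(o["wrist_force"],1),o["opening"],np.round(o["q"],3)))
E
python3 - <<'E'
from h import *
np.set_printoptions(precision=4,suppress=True)
st(); o,p,R=tool(); print(R)
for yw in(1.104,1.104-np.pi):
    print(yw,target([.5497,.3685,.12],yw))
E
```

```text
t 1.60 p [0.1824 0.5453 0.2563] yaw 1.248 down [-0. -0. -1.] F [-0.8 -0.5  0.3] op 0.998 q [ 1.042  0.181  1.607  0.     1.354 -0.206]
[[ 0.3172 -0.     -0.9484]
 [ 0.9484 -0.      0.3172]
 [-0.     -1.      0.    ]]
1.104 (array([ -5.1165,  13.627 , -40.4429]), array([-0.   ,  0.144, -0.   ]))
-2.037592653589793 (array([ -5.1165,  13.627 , -40.4429]), array([-0.    , -2.9976,  0.    ]))
```

>>> apply_moves([
  {"x":-0.3,"z":-2.5,"ay":0.01,"grip":0.27},
  {"x":-0.9,"z":-7,"ay":0.03,"grip":0.27},
  {"x":-1.5,"z":-12,"ay":0.05,"grip":0.27},
  {"x":-2.1,"z":-17,"ay":0.07,"grip":0.27},
  {"x":-2.8,"z":-22,"y":1,"ay":0.09,"grip":0.27},
  {"x":-3.4,"z":-27,"y":3.5,"ay":0.11,"grip":0.27},
  {"x":-4.0,"z":-32,"y":7,"ay":0.12,"grip":0.27},
  {"x":-4.6,"z":-36.5,"y":10.5,"ay":0.13,"grip":0.27},
  {"x":-5.0,"z":-39.5,"y":13,"ay":0.144,"grip":0.27},
  {"x":-5.1,"z":-40.4,"y":15,"ay":0.144,"grip":0.27},
  {"x":-5.1,"z":-40.4,"y":15.6,"ay":0.144,"grip":0.27},
  {"x":-5.1,"z":-40.4,"y":15.6,"ay":0.144,"grip":0.27},
])

```text
invalid input
```

```bash
python3 - <<'E'
from h import *
np.set_printoptions(precision=4,suppress=True)
st(); print(target([.5497,.3685,.036],1.104))
a=vision.camera("scene");b=vision.camera("top")
f=lambda im,x,y,w:cv2.resize(im[y-w:y+w,x-w:x+w],(390,390),interpolation=2)
cv2.imwrite("pics/pre.png",np.hstack([f(a,360,235,45),f(b,166,199,45)])[:,:,::-1])
E
```

```text
t 1.60 p [0.1824 0.5453 0.2563] yaw 1.248 down [-0. -0. -1.] F [-0.8 -0.5  0.3] op 0.998 q [ 1.042  0.181  1.607  0.     1.354 -0.206]
(array([ -5.1164,  22.027 , -40.4431]), array([-0.   ,  0.144, -0.   ]))
```

View pics/pre.png

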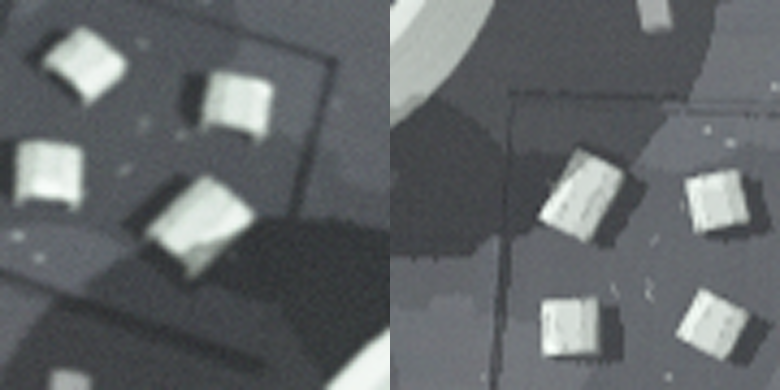

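The call was refused and nothing moved; the picture still shows the sleeve at its start. I'll retry with all seven keys in every row.

>>> apply_moves([
  {"x":-0.3,"y":0,"z":-2.5,"ax":0,"ay":0.01,"az":0,"grip":0.27},
  {"x":-0.9,"y":0,"z":-7,"ax":0,"ay":0.03,"az":0,"grip":0.27},
  {"x":-1.5,"y":0,"z":-12,"ax":0,"ay":0.05,"az":0,"grip":0.27},
  {"x":-2.1,"y":0,"z":-17,"ax":0,"ay":0.07,"az":0,"grip":0.27},
  {"x":-2.8,"y":1,"z":-22,"ax":0,"ay":0.09,"az":0,"grip":0.27},
  {"x":-3.4,"y":3.5,"z":-27,"ax":0,"ay":0.11,"az":0,"grip":0.27},
  {"x":-4.0,"y":7,"z":-32,"ax":0,"ay":0.12,"az":0,"grip":0.27},
  {"x":-4.6,"y":10.5,"z":-36.5,"ax":0,"ay":0.13,"az":0,"grip":0.27},
  {"x":-5.0,"y":13,"z":-39.5,"ax":0,"ay":0.144,"az":0,"grip":0.27},
  {"x":-5.1,"y":15,"z":-40.4,"ax":0,"ay":0.144,"az":0,"grip":0.27},
  {"x":-5.1,"y":15.6,"z":-40.4,"ax":0,"ay":0.144,"az":0,"grip":0.27},
  {"x":-5.1,"y":15.6,"z":-40.4,"ax":0,"ay":0.144,"az":0,"grip":0.27},
])

```text
time_s: 3.2
eef_pos: [0.5482, 0.3697, 0.1004]
eef_rot: [0.602, -0.602, -0.371, 0.371]
wrist_force: [-0.7, 0.7, -0.3]
opening: 0.727
```

```bash
python3 - <<'E'
from h import *
np.set_printoptions(precision=4,suppress=True)
st(); print(target([.5497,.3685,.036],1.104))
a=vision.camera("scene");b=vision.camera("top")
f=lambda im,x,y,w:cv2.resize(im[y-w:y+w,x-w:x+w],(390,390),interpolation=2)
cv2.imwrite("pics/pre2.png",np.hstack([f(a,360,235,45),f(b,166,199,45)])[:,:,::-1])
E
```

```text
t 3.20 p [0.5482 0.3697 0.1004] yaw 1.105 down [-0.001  0.    -1.   ] F [-0.7  0.7 -0.3] op 0.727 q [ 0.414  0.531  1.481  0.     1.13  -0.691]
(array([-0.037 ,  6.4379, -0.1904]), array([-0.0006,  0.0013, -0.0003]))
```

View pics/pre2.png

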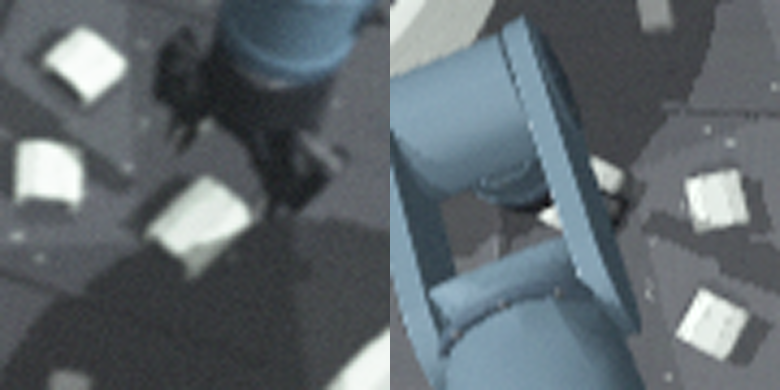

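The gripper sits over the long sleeve, one finger on each side of its width (scene crop). I'm going down.

>>> apply_moves([
  {"x":0,"y":2,"z":-0.2,"ax":0,"ay":0,"az":0,"grip":0.27},
  {"x":0,"y":4.2,"z":-0.2,"ax":0,"ay":0,"az":0,"grip":0.27},
  {"x":0,"y":5.7,"z":-0.2,"ax":0,"ay":0,"az":0,"grip":0.27},
  {"x":0,"y":6.4,"z":-0.2,"ax":0,"ay":0,"az":0,"grip":0.27},
  {"x":0,"y":6.4,"z":-0.2,"ax":0,"ay":0,"az":0,"grip":0.27},
])

```text
time_s: 3.92
eef_pos: [0.5504, 0.369, 0.0367]
eef_rot: [0.602, -0.602, -0.371, 0.371]
wrist_force: [1.0, -0.8, -0.2]
opening: 0.732
```

```bash
python3 - <<'E'
from h import *
st()
a=vision.camera("scene")
f=lambda im,x,y,w:cv2.resize(im[y-w:y+w,x-w:x+w],(500,500),interpolation=2)
cv2.imwrite("pics/low.png",f(a,362,240,28)[:,:,::-1])
E
```

```text
t 3.92 p [0.5504 0.369  0.0367] yaw 1.106 down [ 0.  0. -1.] F [ 1.  -0.8 -0.2] op 0.732 q [ 0.412  0.623  1.491  0.     1.028 -0.694]
```

View pics/low.png

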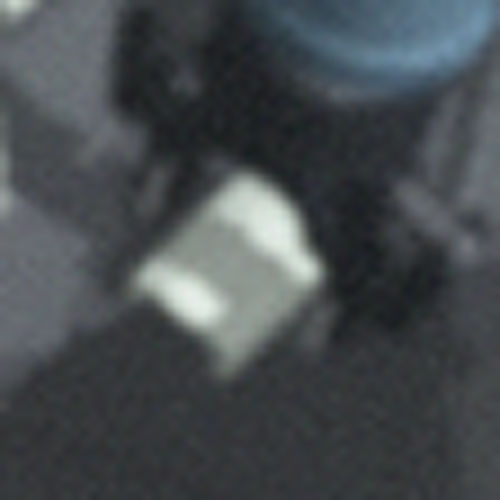

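>>> apply_moves([
  {"x":0,"y":0.35,"z":0,"ax":0,"ay":0,"az":0,"grip":0.27},
  {"x":0,"y":0.35,"z":0,"ax":0,"ay":0,"az":0,"grip":0.5},
  {"x":0,"y":0.35,"z":0,"ax":0,"ay":0,"az":0,"grip":0.8},
  {"x":0,"y":0.35,"z":0,"ax":0,"ay":0,"az":0,"grip":0.8},
  {"x":0,"y":0.35,"z":0,"ax":0,"ay":0,"az":0,"grip":0.8},
])

```text
time_s: 4.6
eef_pos: [0.5514, 0.3694, 0.0347]
eef_rot: [-0.602, 0.602, 0.372, -0.37]
wrist_force: [-0.6, 0.7, 5.4]
opening: 0.494
```

>>> apply_moves([
  {"x":0,"y":0,"z":0,"ax":0,"ay":0,"az":0,"grip":0.8},
  {"x":0,"y":-1.5,"z":0,"ax":0,"ay":0,"az":0,"grip":0.8},
  {"x":0,"y":-4.5,"z":0,"ax":0,"ay":0,"az":0,"grip":0.8},
  {"x":0,"y":-8.5,"z":0,"ax":0,"ay":0,"az":0,"grip":0.8},
  {"x":0,"y":-11.5,"z":0,"ax":0,"ay":0,"az":0,"grip":0.8},
  {"x":0,"y":-11.5,"z":0,"ax":0,"ay":0,"az":0,"grip":0.8},
])

```text
time_s: 5.35
eef_pos: [0.5529, 0.3701, 0.1536]
eef_rot: [-0.601, 0.602, 0.375, -0.368]
wrist_force: [0.6, -0.7, -1.0]
opening: 0.495
```

```bash
python3 - <<'E'
from h import *
np.set_printoptions(precision=4,suppress=True)
st()
a=vision.camera("scene"); cv2.imwrite("pics/lift_raw.png",a[:,:,::-1])
o,p,R=tool(); print("px of TCP",proj("scene",p))
u,v=proj("scene",p)[0].astype(int)
f=lambda im,x,y,w:cv2.resize(im[y-w:y+w,x-w:x+w],(500,500),interpolation=2)
cv2.imwrite("pics/lift.png",f(a,u,v,35)[:,:,::-1])
print(target([.5425,-.031,.15],.006))
E
```

```text
t 5.35 p [0.5529 0.3701 0.1536] yaw 1.106 down [ 0.008  0.004 -1.   ] F [ 0.6 -0.7 -1. ] op 0.495 q [ 0.412  0.469  1.451  0.     1.212 -0.694]
px of TCP [[370.7936 219.6153]]
(array([-36.213 ,   0.0224, -17.1451]), array([0.0006, 1.0996, 0.0056]))
```

View pics/lift.png

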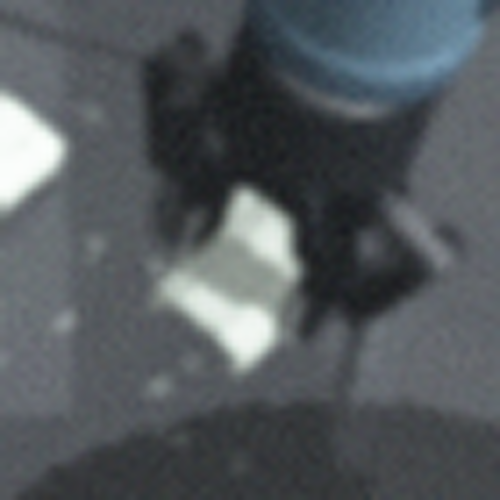

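>>> apply_moves([
  {"x":-1.5,"y":0,"z":-0.7,"ax":0,"ay":0.04,"az":0,"grip":0.8},
  {"x":-5,"y":0,"z":-2.4,"ax":0,"ay":0.15,"az":0,"grip":0.8},
  {"x":-9,"y":0,"z":-4.3,"ax":0,"ay":0.27,"az":0,"grip":0.8},
  {"x":-13,"y":0,"z":-6.2,"ax":0,"ay":0.39,"az":0,"grip":0.8},
  {"x":-17,"y":0,"z":-8,"ax":0,"ay":0.52,"az":0,"grip":0.8},
  {"x":-21,"y":0,"z":-10,"ax":0,"ay":0.64,"az":0,"grip":0.8},
  {"x":-25,"y":0,"z":-11.8,"ax":0,"ay":0.76,"az":0,"grip":0.8},
  {"x":-29,"y":0,"z":-13.7,"ax":0,"ay":0.88,"az":0,"grip":0.8},
  {"x":-32.5,"y":0,"z":-15.4,"ax":0,"ay":0.99,"az":0,"grip":0.8},
  {"x":-35,"y":0,"z":-16.6,"ax":0,"ay":1.06,"az":0,"grip":0.8},
  {"x":-36.2,"y":0,"z":-17.1,"ax":0,"ay":1.1,"az":0,"grip":0.8},
  {"x":-36.2,"y":0,"z":-17.1,"ax":0,"ay":1.1,"az":0,"grip":0.8},
])

```text
time_s: 6.9
eef_pos: [0.5413, -0.0312, 0.1493]
eef_rot: [0.708, -0.706, -0.002, 0.0]
wrist_force: [1.1, -0.4, -0.7]
opening: 0.494
```

```bash
python3 - <<'E'
from h import *
np.set_printoptions(precision=4,suppress=True)
st()
o,p,R=tool()
I=[]
for c in P:
    a=vision.camera(c); cv2.imwrite(f"pics/{c}_over_raw.png",a[:,:,::-1])
    u,v=proj(c,p-[0,0,.02])[0].astype(int); print(c,u,v)
    I.append(cv2.resize(a[v-35:v+35,u-35:u+35],(390,390),interpolation=2))
    print([(r['xy'],round(r['p'],2)) for r in pinpoint(c,"sleeve")])
cv2.imwrite("pics/over.png",np.hstack(I)[:,:,::-1])
E
```

```text
t 6.90 p [ 0.5413 -0.0312  0.1493] yaw 0.004 down [ 0.003  0.003 -1.   ] F [ 1.1 -0.4 -0.7] op 0.494 q [-0.279  0.229  1.783  0.004  1.128 -0.284]
scene 241 181
[([427.2, 249.2], 0.75), ([240.0, 183.5], 0.67), ([365.8, 216.6], 0.65), ([298.7, 178.0], 0.56)]
top 277 199
[([105.0, 216.2], 0.8), ([234.2, 251.9], 0.7), ([277.9, 200.1], 0.44), ([194.6, 200.0], 0.31)]
```

View pics/over.png

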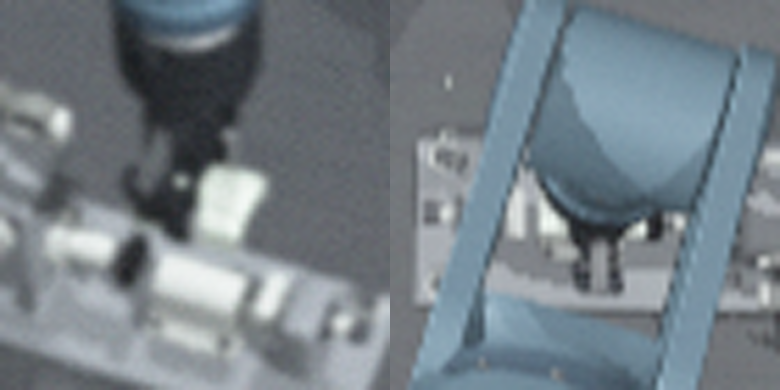

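```bash
python3 - <<'E'
from ov import *
c="scene"; a=cv2.imread("pics/scene_over_raw.png")
x,y,w,h=215,155,60,50; f=12
o1=cv2.resize(a[y:y+h,x:x+w],None,fx=f,fy=f,interpolation=2)
g=np.clip(((o1/255.)**.5)*255,0,255).astype(np.uint8)
s=sleeve_pts(.5413,-.0312,np.pi/2+.004,.064,.149-.028)
uv=((proj(c,s)+.5-[x,y])*f).astype(int)
for k in(0,8): cv2.polylines(g,[uv[k:k+8]],True,(0,0,255),1)
for k in(0,3,4,7): cv2.line(g,tuple(map(int,uv[k])),tuple(map(int,uv[k+8])),(0,255,0),1)
cv2.imwrite("pics/over_z.png",g)
E
```

```text
(no output)
```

View pics/over_z.png

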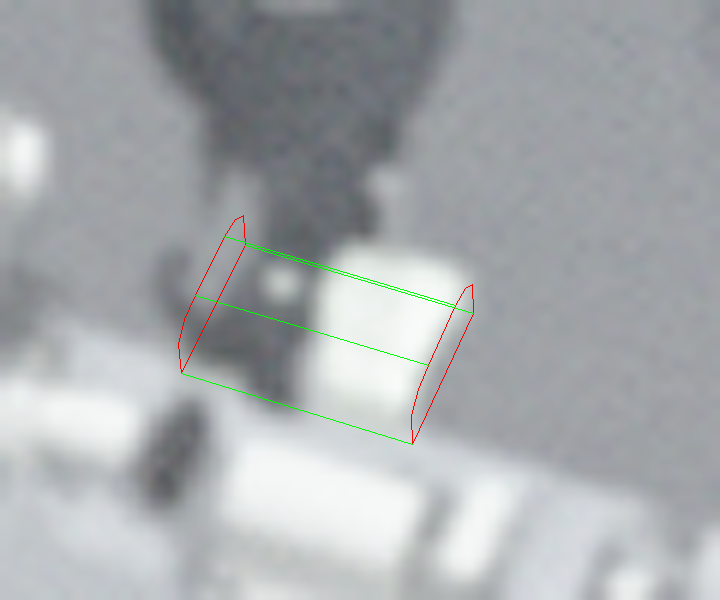

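```bash
python3 - <<'E'
from ov import *
c="scene"
def dr(fn,win,f,s,gam=.6):
    a=cv2.imread(fn);x,y,w,h=win
    g=cv2.resize(a[y:y+h,x:x+w],None,fx=f,fy=f,interpolation=2); g=(((g/255.)**gam)*255).astype(np.uint8)
    uv=((proj(c,s)+.5-[x,y])*f).astype(int)
    for k in(0,8): cv2.polylines(g,[uv[k:k+8]],True,(0,0,255),1)
    for k in(0,3,4,7): cv2.line(g,tuple(map(int,uv[k])),tuple(map(int,uv[k+8])),(0,255,0),1)
    return g
A=dr("pics/lift_raw.png",(345,195,46,46),8.5,sleeve_pts(.5526,.3700,1.106+np.pi/2,.064,.1536-.0287))
B=dr("pics/scene_over_raw.png",(216,158,46,46),8.5,sleeve_pts(.5413,-.0312,np.pi/2+.004,.064,.1493-.0287+.006))
cv2.imwrite("pics/cmp.png",np.hstack([A,B]))
E
```

```text
(no output)
```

View pics/cmp.png

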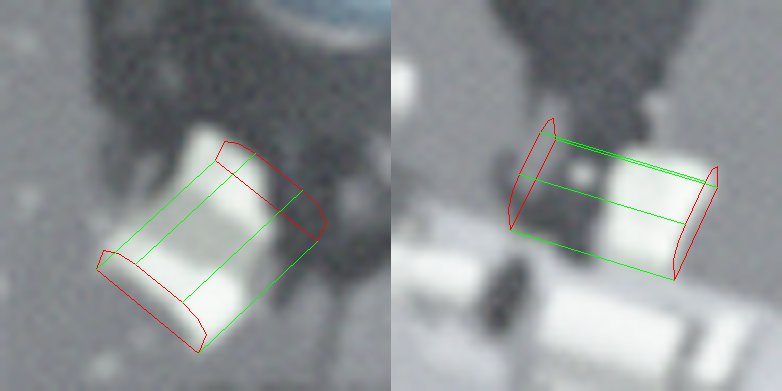

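```bash
cat > fit2.py <<'E'
from ov import *
c="scene"
def sl(tp,yw,p):  # p: s along, dz, pitch, lateral fixed 0 ; sleeve +x axis = yw+pi/2
    s,dz,pt,lat=p
    b=sleeve_pts(0,0,0,.064,0)
    Ry=Ro.from_euler('y',-pt).as_matrix()   # +pt raises +x end
    b=(b-[0,0,.01])@Ry.T+[0,0,.01]
    return (b+[s,lat,0])@Rz(yw+np.pi/2).T+np.array(tp)+[0,0,-.0287+dz]
from h import Ro
def dr(fn,win,f,s,gam=.6):
    a=cv2.imread(fn);x,y,w,h=win
    g=cv2.resize(a[y:y+h,x:x+w],None,fx=f,fy=f,interpolation=2); g=(((g/255.)**gam)*255).astype(np.uint8)
    uv=((proj(c,s)+.5-[x,y])*f).astype(int)
    for k in(0,8): cv2.polylines(g,[uv[k:k+8]],True,(0,0,255),1)
    for k in(0,3,4,7): cv2.line(g,tuple(map(int,uv[k])),tuple(map(int,uv[k+8])),(0,255,0),1)
    return g
TA=([.5526,.3700,.1536],1.106);TB=([.5413,-.0312,.1493],.004)
def both(p,n):
    cv2.imwrite(n,np.hstack([dr("pics/lift_raw.png",(345,195,46,46),8.5,sl(*TA,p)),dr("pics/scene_over_raw.png",(216,158,46,46),8.5,sl(*TB,p))]))
if __name__=="__main__":
    both([0,.004,.25,0],"pics/f1.png")
E
python3 fit2.py
```

```text
(no output)
```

View pics/f1.png

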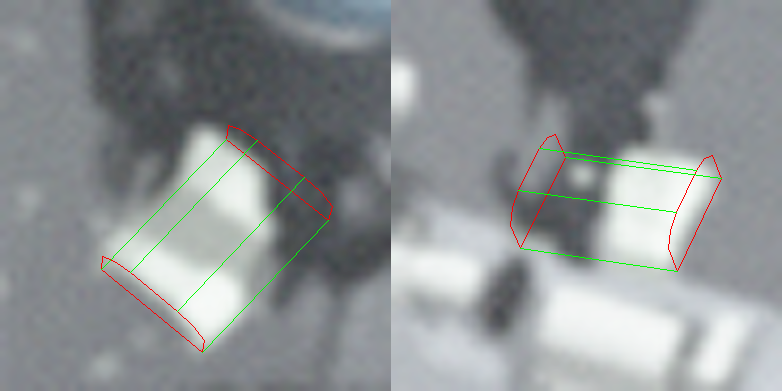

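```bash
python3 - <<'E'
from fit2 import *
a=cv2.imread("pics/scene_over_raw.png").mean(2).astype(int)
print("cols",list(range(236,260)))
for v in range(170,196): print(v,*["%3d"%k for k in a[v,236:260]])
E
```

```text
cols [236, 237, 238, 239, 240, 241, 242, 243, 244, 245, 246, 247, 248, 249, 250, 251, 252, 253, 254, 255, 256, 257, 258, 259]
170  77  57  58  55  48  45  46  45  52  72 108 130 120 107 101 104 101 104 103 105 106 102 107 102
171  75  61  52  52  50  47  49  49  42  56  90 117 113 105 100 100 103 100 100 104 102 106 100  99
172  80  57  48  46  50  44  44  49  44  44  70 108 110 106  98  98  99  98 103  99 103 100 100 107
173  78  56  46  44  43  48  46  45  43  43  69 106 112 105  99 100  99  96 103 100  99 100 100  99
174  76  49  43  38  37  44  49  51  58  52  80 105 112 103 104 100 101 101 100 100  96 102 100 103
175  74  50  45  42  41  41  59  83 110 112 120 127 125 118 111 102 103  95 105 105  98 101 101 100
176  71  58  60  53  43  52  83 140 173 183 172 164 165 165 152 138 123 108 100 101 107 104 101 103
177  66  94 107  89  62  67 129 182 209 211 206 205 205 214 212 197 172 135 115 103 100  98 104 103
178  69 114 150 121  80  98 167 208 219 221 213 216 222 232 233 228 211 171 124 104 103 102 104 102
179  60  92 119  98  76 121 191 223 225 221 221 220 227 237 238 238 221 17
[... 925 characters left out ...]

189 145 119 107 114 142 164 171 173 170 175 178 186 170 145 113 102  97 105 106 107 103 106 107 102
190 178 172 160 159 164 172 175 177 176 174 172 171 164 148 126 114 106 107 107 104 104 104 103 104
191 204 198 191 187 183 183 180 179 177 173 176 174 177 170 151 139 133 122 116 113 103 107 104 106
192 229 226 220 213 206 197 192 185 185 182 179 177 177 179 177 169 165 159 144 135 129 115 113 107
193 235 236 235 234 230 225 215 202 196 187 182 177 171 170 176 177 178 176 176 171 160 149 140 130
194 236 238 237 238 237 237 233 231 225 215 203 188 170 166 173 175 178 185 193 197 192 185 175 159
195 233 236 235 237 238 238 239 238 238 234 230 222 213 193 166 153 165 188 210 222 222 201 191 168
```

```bash
python3 - <<'E'
from fit2 import *
from scipy.optimize import least_squares
pts=[(244,175.8),(246,175.85),(248,175.95),(250,176.2),(253.1,178.3),(252.9,180),(251.7,182),(250.5,184),(249.5,186)]
def res(p):
    s=sl(*TB,[p[0],p[1],p[2],0]); h=cv2.convexHull(proj("scene",s).astype(np.float32))
    return [cv2.pointPolygonTest(h,q,True) for q in pts]
for pt in(0,.1,.2,.3,.4):
    r=least_squares(lambda p:res([p[0],p[1],pt]),[0,.004],diff_step=1e-3,x_scale=[.01,.01])
    print(pt,r.x.round(4),"rms",np.sqrt(np.mean(r.fun**2)).round(3),r.fun.round(2))
E
```

```text
0 [-0.0042  0.0018] rms 0.407 [ 0.79  0.27 -0.21 -0.54 -0.47 -0.23  0.04  0.28  0.34]
0.1 [0.    0.004] rms 1.015 [1.2  0.79 0.44 0.23 0.86 0.9  1.15 1.4  1.46]
0.2 [-0.0046 -0.001 ] rms 0.278 [ 0.43  0.15 -0.09 -0.17 -0.47 -0.21  0.03  0.27  0.33]
0.3 [-0.0043 -0.0026] rms 0.208 [ 0.22  0.07 -0.03  0.02 -0.35 -0.24  0.    0.25  0.31]
0.4 [-0.0038 -0.0041] rms 0.174 [-0.03 -0.03  0.02  0.21 -0.18 -0.28 -0.03  0.21  0.27]
```

The scene crop suggests the held sleeve is pitched, with its +y end up and its centre about 4 mm off. A finger hides the other half. I'll turn the gripper to face the camera so both ends show.

>>> apply_moves([
  {"x":0,"y":0,"z":0,"ax":0,"ay":-0.12,"az":0,"grip":0.8},
  {"x":0,"y":0,"z":0,"ax":0,"ay":-0.28,"az":0,"grip":0.8},
  {"x":0,"y":0,"z":0,"ax":0,"ay":-0.43,"az":0,"grip":0.8},
  {"x":0,"y":0,"z":0,"ax":0,"ay":-0.43,"az":0,"grip":0.8},
  {"x":0,"y":0,"z":0,"ax":0,"ay":-0.43,"az":0,"grip":0.8},
])

```text
time_s: 7.72
eef_pos: [0.542, -0.0291, 0.15]
eef_rot: [0.691, -0.69, -0.154, 0.151]
wrist_force: [0.3, -1.3, -0.1]
opening: 0.494
```

```bash
python3 - <<'E'
from fit2 import *
from h import *
st(); o,p,R=tool()
a=vision.camera("scene"); cv2.imwrite("pics/turn_raw.png",a[:,:,::-1])
u,v=proj("scene",p-[0,0,.02])[0].astype(int)
T=(p,yaw(R)); w=(u-22,v-22,44,44)
cv2.imwrite("pics/turn.png",np.hstack([dr("pics/turn_raw.png",w,9,sl(*T,[-.004,-.001,pt,0])) for pt in(0,.25)]))
E
```

```text
t 7.72 p [ 0.542  -0.0291  0.15  ] yaw 0.435 down [ 0.004  0.003 -1.   ] F [ 0.3 -1.3 -0.1] op 0.494 q [-0.275  0.229  1.782  0.004  1.128 -0.712]
```

View pics/turn.png

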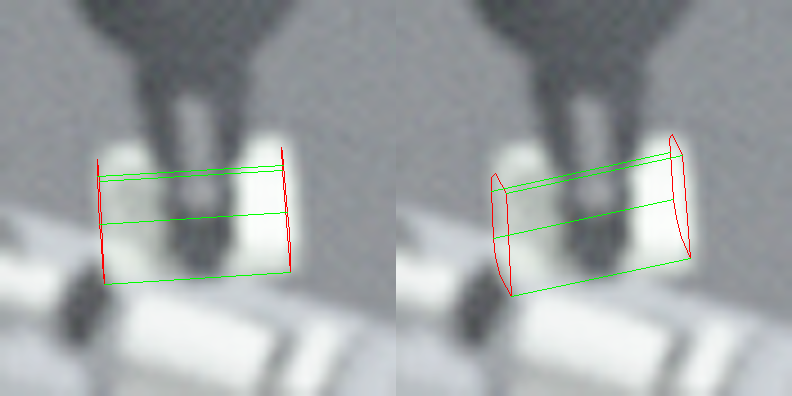

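This clears it up: with the gripper facing the camera, both ends show and the sleeve is level (top edges at about (125,145) and (268,138) in the left panel). My section model had its shoulders too rounded. I'll refit with 16 mm legs.

```bash
sed -i 's/sec=\[.*/sec=[(-.022,0),(-.022,.016),(-.019,.0178),(-.010,.019),(.010,.019),(.019,.0178),(.022,.016),(.022,0)]/' fit.py
python3 - <<'E'
from fit2 import *
from scipy.optimize import least_squares
a=cv2.imread("pics/turn_raw.png").mean(2)
p=[.542,-.0291,.15]; T=(p,.435)
pts=[(244,175.8),(246,175.85),(248,175.95),(250,176.2),(253.1,178.3),(252.9,180),(251.7,182),(250.5,184),(249.5,186)]
def res(TT,pts,q):
    h=cv2.convexHull(proj("scene",sl(*TT,[q[0],q[1],q[2],0])).astype(np.float32)); return [cv2.pointPolygonTest(h,k,True) for k in pts]
for pt in(0,.1,.2,.3):
    r=least_squares(lambda q:res(TB,pts,[q[0],q[1],pt]),[0,.001],diff_step=1e-2,x_scale=[.01,.01]); print(pt,r.x.round(4),np.sqrt(np.mean(r.fun**2)).round(3))
u,v=proj("scene",np.array(p)-[0,0,.02])[0].astype(int); w=(u-22,v-22,44,44)
cv2.imwrite("pics/turn2.png",np.hstack([dr("pics/turn_raw.png",w,9,sl(*T,[-.003,0,pt,0])) for pt in(0,.08)]))
E
```

```text
0 [-0.0047 -0.001 ] 0.459
0.1 [-0.005  -0.0023] 0.415
0.2 [-0.0051 -0.0039] 0.363
0.3 [-0.0049 -0.0055] 0.314
```

View pics/turn2.png

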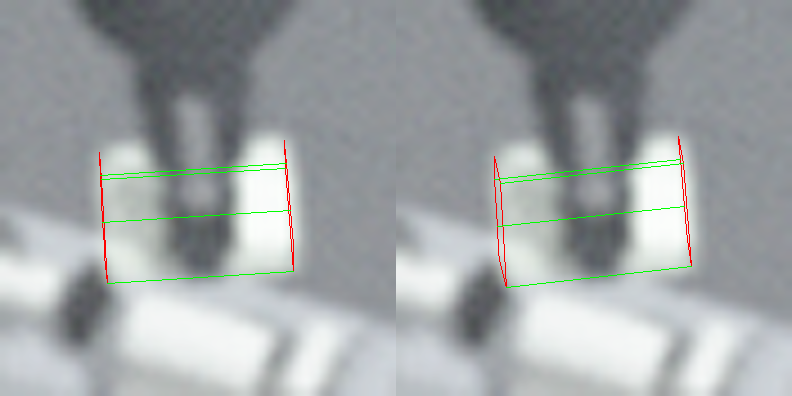

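```bash
python3 - <<'E'
from h import *
np.set_printoptions(precision=4,suppress=True)
print(target([.5425,-.028,.080],.006))
E
```

```text
(array([0.0639, 6.9985, 0.0857]), array([-0.0017,  0.4297,  0.0049]))
```

>>> apply_moves([
  {"x":0.05,"y":0,"z":0.1,"ax":0,"ay":0.15,"az":0.005,"grip":0.8},
  {"x":0.05,"y":0,"z":0.1,"ax":0,"ay":0.32,"az":0.005,"grip":0.8},
  {"x":0.05,"y":0.5,"z":0.1,"ax":0,"ay":0.43,"az":0.005,"grip":0.8},
  {"x":0.05,"y":2,"z":0.1,"ax":0,"ay":0.43,"az":0.005,"grip":0.8},
  {"x":0.05,"y":4,"z":0.1,"ax":0,"ay":0.43,"az":0.005,"grip":0.8},
  {"x":0.05,"y":5.5,"z":0.1,"ax":0,"ay":0.43,"az":0.005,"grip":0.8},
  {"x":0.05,"y":6.5,"z":0.1,"ax":0,"ay":0.43,"az":0.005,"grip":0.8},
  {"x":0.05,"y":7.0,"z":0.1,"ax":0,"ay":0.43,"az":0.005,"grip":0.8},
  {"x":0.05,"y":7.0,"z":0.1,"ax":0,"ay":0.43,"az":0.005,"grip":0.8},
])

```text
time_s: 8.9
eef_pos: [0.5423, -0.0279, 0.0798]
eef_rot: [0.708, -0.707, -0.002, 0.002]
wrist_force: [-0.5, 0.5, 0.9]
opening: 0.495
```

```bash
python3 - <<'E'
from fit2 import *
from h import *
np.set_printoptions(precision=4,suppress=True)
st(); o,p,R=tool(); print(target([.5425,-.028,.0685],.006))
a=vision.camera("scene"); cv2.imwrite("pics/near_raw.png",a[:,:,::-1])
w=(215,175,60,45); T=(p,yaw(R))
cv2.imwrite("pics/near.png",dr("pics/near_raw.png",w,12,sl(*T,[-.0035,0,0,0])))
E
```

```text
t 8.90 p [ 0.5423 -0.0279  0.0798] yaw 0.006 down [-0.001  0.002 -1.   ] F [-0.5  0.5  0.9] op 0.495 q [-0.271  0.34   1.809  0.002  0.994 -0.278]
(array([ 0.0194,  1.1345, -0.0089]), array([-0.0017, -0.0001, -0.0007]))
```

View pics/near.png

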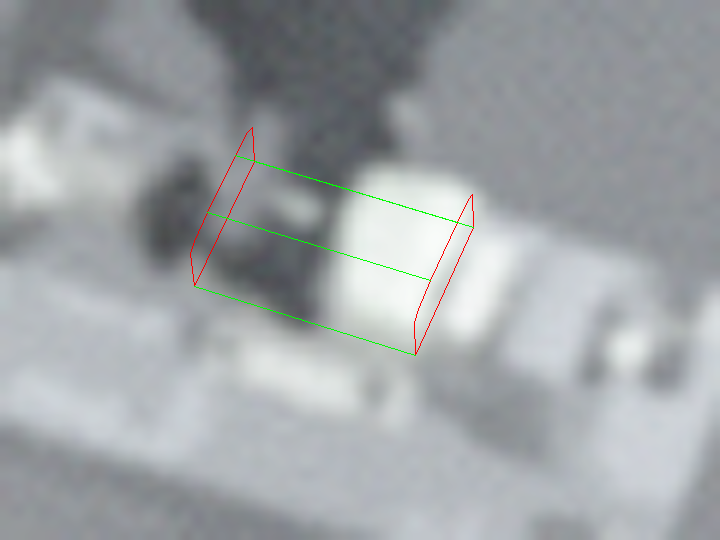

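>>> apply_moves([
  {"x":0,"y":0.4,"z":0,"ax":0,"ay":0,"az":0,"grip":0.8},
  {"x":0,"y":0.8,"z":0,"ax":0,"ay":0,"az":0,"grip":0.8},
  {"x":0,"y":1.0,"z":0,"ax":0,"ay":0,"az":0,"grip":0.8},
  {"x":0,"y":1.0,"z":0,"ax":0,"ay":0,"az":0,"grip":0.8},
])

```text
time_s: 9.45
eef_pos: [0.5424, -0.0279, 0.07]
eef_rot: [0.708, -0.707, -0.002, 0.002]
wrist_force: [-0.2, 0.4, -0.4]
opening: 0.495
```

>>> apply_moves([
  {"x":0,"y":0.1,"z":0,"ax":0,"ay":0,"az":0,"grip":0.8},
  {"x":0,"y":0.2,"z":0,"ax":0,"ay":0,"az":0,"grip":0.8},
  {"x":0,"y":0.2,"z":0,"ax":0,"ay":0,"az":0,"grip":0.8},
])

```text
time_s: 9.82
eef_pos: [0.5426, -0.028, 0.0687]
eef_rot: [0.708, -0.707, -0.002, 0.002]
wrist_force: [-2.6, -0.6, 4.7]
opening: 0.497
```

Contact comes at TCP z = 0.0687, as calculated for the seated sleeve. I'm releasing it.

>>> apply_moves([
  {"x":0,"y":0,"z":0,"ax":0,"ay":0,"az":0,"grip":0.6},
  {"x":0,"y":0,"z":0,"ax":0,"ay":0,"az":0,"grip":0.4},
  {"x":0,"y":0,"z":0,"ax":0,"ay":0,"az":0,"grip":0.25},
  {"x":0,"y":0,"z":0,"ax":0,"ay":0,"az":0,"grip":0.25},
  {"x":0,"y":-1,"z":0,"ax":0,"ay":0,"az":0,"grip":0.25},
  {"x":0,"y":-4,"z":0,"ax":0,"ay":0,"az":0,"grip":0.25},
  {"x":0,"y":-9,"z":0,"ax":0,"ay":0,"az":0,"grip":0.25},
  {"x":0,"y":-14,"z":0,"ax":0,"ay":0,"az":0,"grip":0.4},
  {"x":0,"y":-18,"z":0,"ax":0,"ay":0,"az":0,"grip":0.7},
  {"x":0,"y":-19,"z":0,"ax":0,"ay":0,"az":0,"grip":1},
  {"x":0,"y":-19,"z":0,"ax":0,"ay":0,"az":0,"grip":1},
])

```text
time_s: 11.2
eef_pos: [0.5426, -0.0282, 0.259]
eef_rot: [0.708, -0.707, -0.002, 0.002]
wrist_force: [0.1, -0.5, -0.7]
opening: -0.001
```

```bash
python3 - <<'E'
from fit2 import *
from h import *
np.set_printoptions(precision=4,suppress=True)
st()
a=vision.camera("scene"); cv2.imwrite("pics/rel_raw.png",a[:,:,::-1])
b=vision.camera("top"); cv2.imwrite("pics/relt_raw.png",b[:,:,::-1])
s=sleeve_pts(.5425,-.0315,np.pi/2+.006,.064,.040)
A=dr("pics/rel_raw.png",(205,165,85,65),8,s)
cv2.imwrite("pics/rel.png",A)
cv2.imwrite("pics/rel_p.png",dr("pics/rel_raw.png",(205,165,85,65),8,s*0))
cv2.imwrite("pics/rel_full.png",a[90:260,120:330,::-1].repeat(3,0).repeat(3,1))
E
```

```text
t 11.20 p [ 0.5426 -0.0282  0.259 ] yaw 0.006 down [ 0.001  0.001 -1.   ] F [ 0.1 -0.5 -0.7] op -0.001 q [-0.271  0.108  1.684  0.001  1.349 -0.278]
```

View pics/rel.png

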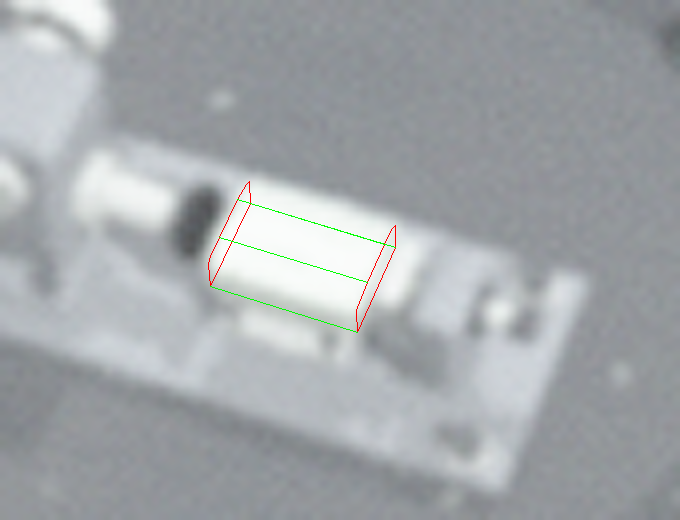

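View pics/rel_full.png

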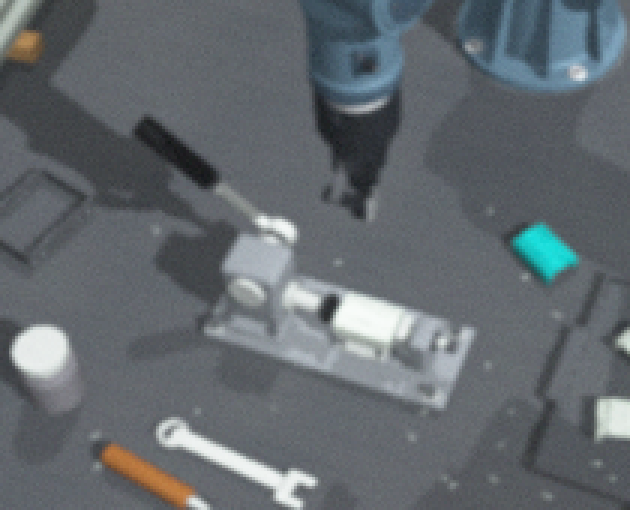

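The sleeve is seated: in the scene crop it lies on the seated-pose model between the black pad at (200,220) and the stop. The lever is still up and the fingers are shut. Next I move over the grip, keeping above the lever.

>>> apply_moves([
  {"x":-0.5,"y":0,"z":-1.5,"ax":0,"ay":0,"az":0,"grip":1},
  {"x":-1.5,"y":0,"z":-5,"ax":0,"ay":0,"az":0,"grip":1},
  {"x":-2.5,"y":0,"z":-9.5,"ax":0,"ay":0,"az":0,"grip":1},
  {"x":-3.5,"y":0,"z":-14,"ax":0,"ay":0,"az":0,"grip":1},
  {"x":-4.5,"y":0,"z":-18.5,"ax":0,"ay":0,"az":0,"grip":1},
  {"x":-5,"y":0,"z":-22,"ax":0,"ay":0,"az":0,"grip":1},
  {"x":-5.2,"y":0,"z":-23.4,"ax":0,"ay":0,"az":0,"grip":1},
  {"x":-5.2,"y":0.5,"z":-23.4,"ax":0,"ay":0,"az":0,"grip":1},
  {"x":-5.2,"y":1.0,"z":-23.4,"ax":0,"ay":0,"az":0,"grip":1},
])

```text
time_s: 12.42
eef_pos: [0.4909, -0.2612, 0.2456]
eef_rot: [0.708, -0.706, -0.001, 0.004]
wrist_force: [-0.3, 0.0, -0.2]
opening: 0.002
```

```bash
python3 - <<'E'
from fit2 import *
from h import *
np.set_printoptions(precision=4,suppress=True)
st()
I=[]
o,p,R=tool()
for c in P:
    a=vision.camera(c); cv2.imwrite(f"pics/{c}_lev_raw.png",a[:,:,::-1])
    g=np.ascontiguousarray(a[:,:,::-1])
    x,y,w,h=(155,110,80,75) if c=="scene" else (300,180,80,75)
    g=cv2.resize(g[y:y+h,x:x+w],None,fx=4.8,fy=4.8,interpolation=2)
    for X,col in jigparts(.5425,-.0315,.006)[-1:]:
        uv=((proj(c,X)+.5-[x,y])*4.8).astype(int); cv2.polylines(g,[uv[:3]],False,col,1)
    t=((proj(c,p-[0,0,.025])[0]+.5-[x,y])*4.8).astype(int); cv2.circle(g,tuple(map(int,t)),3,(0,0,255),-1)
    I.append(g)
cv2.imwrite("pics/lev.png",np.hstack(I))
E
```

```text
t 12.43 p [ 0.4909 -0.2612  0.2456] yaw 0.007 down [-0.004  0.003 -1.   ] F [-0.3  0.  -0.2] op 0.002 q [-0.702  0.152  1.663  0.     1.332 -0.709]
```

View pics/lev.png

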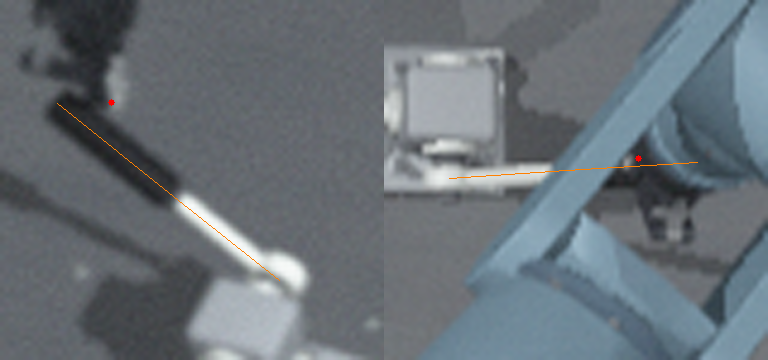

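>>> apply_moves([
  {"x":0,"y":1.0,"z":0.2,"ax":0,"ay":0,"az":0,"grip":1},
  {"x":0,"y":2.2,"z":0.3,"ax":0,"ay":0,"az":0,"grip":1},
  {"x":0,"y":3.0,"z":0.3,"ax":0,"ay":0,"az":0,"grip":1},
  {"x":0,"y":3.8,"z":-0.2,"ax":0,"ay":0,"az":0,"grip":1},
  {"x":0,"y":4.5,"z":-0.7,"ax":0,"ay":0,"az":0,"grip":1},
  {"x":0,"y":5.0,"z":-1.0,"ax":0,"ay":0,"az":0,"grip":1},
  {"x":0,"y":5.0,"z":-1.0,"ax":0,"ay":0,"az":0,"grip":1},
])

```text
time_s: 13.4
eef_pos: [0.4907, -0.2716, 0.1956]
eef_rot: [0.708, -0.706, -0.001, 0.004]
wrist_force: [-2.0, 0.6, 5.6]
opening: -0.0
```

```bash
python3 - <<'E'
from h import *
np.set_printoptions(precision=4,suppress=True)
st()
a=vision.camera("scene"); cv2.imwrite("pics/press1.png",cv2.resize(a[100:230,150:290,::-1],None,fx=4.5,fy=4.5,interpolation=2))
E
```

```text
t 13.40 p [ 0.4907 -0.2716  0.1956] yaw 0.007 down [-0.004  0.003 -1.   ] F [-2.   0.6  5.6] op -0.000 q [-0.717  0.215  1.696 -0.001  1.236 -0.723]
```

View pics/press1.png

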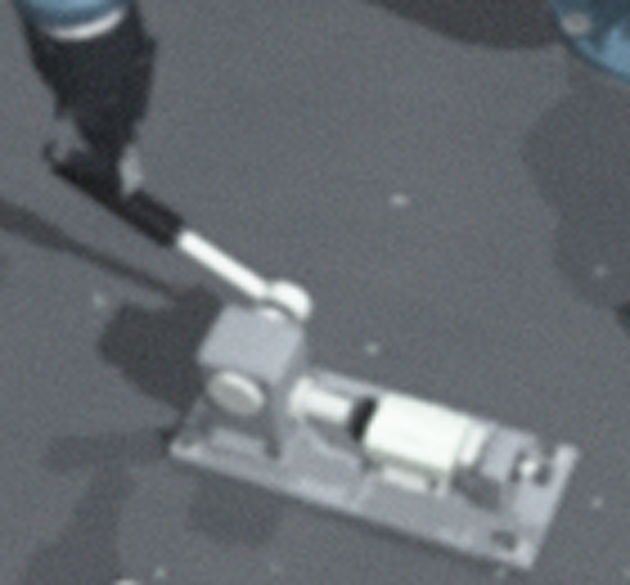

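Contact is made and the lever is moving: Fz is 5.6 N. The −2 N sideways force says the axis lies a few mm farther in +x. I'll shift +3 mm and go on down.

>>> apply_moves([
  {"x":0.1,"y":0.5,"z":-0.3,"ax":0,"ay":0,"az":0,"grip":1},
  {"x":0.2,"y":1.2,"z":-0.7,"ax":0,"ay":0,"az":0,"grip":1},
  {"x":0.3,"y":2.0,"z":-1.1,"ax":0,"ay":0,"az":0,"grip":1},
  {"x":0.3,"y":2.8,"z":-1.5,"ax":0,"ay":0,"az":0,"grip":1},
  {"x":0.3,"y":3.5,"z":-1.8,"ax":0,"ay":0,"az":0,"grip":1},
  {"x":0.3,"y":4.2,"z":-2.0,"ax":0,"ay":0,"az":0,"grip":1},
  {"x":0.3,"y":4.9,"z":-2.2,"ax":0,"ay":0,"az":0,"grip":1},
  {"x":0.3,"y":5.5,"z":-2.4,"ax":0,"ay":0,"az":0,"grip":1},
  {"x":0.3,"y":5.5,"z":-2.4,"ax":0,"ay":0,"az":0,"grip":1},
])

```text
time_s: 14.58
eef_pos: [0.4938, -0.2964, 0.1412]
eef_rot: [0.708, -0.706, -0.001, 0.004]
wrist_force: [-3.1, 0.8, 8.4]
opening: -0.0
```

```bash
python3 - <<'E'
from h import *
np.set_printoptions(precision=4,suppress=True)
st()
a=vision.camera("scene"); cv2.imwrite("pics/press2.png",cv2.resize(a[100:230,150:290,::-1],None,fx=4.5,fy=4.5,interpolation=2))
E
```

```text
t 14.57 p [ 0.4938 -0.2964  0.1412] yaw 0.006 down [-0.004  0.002 -1.   ] F [-3.1  0.8  8.4] op -0.000 q [-0.746  0.313  1.695 -0.002  1.138 -0.752]
```

View pics/press2.png

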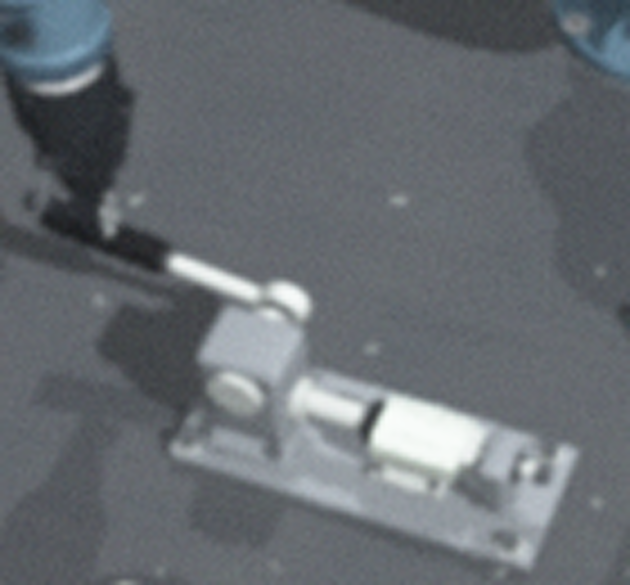

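>>> apply_moves([
  {"x":0,"y":0.5,"z":-0.1,"ax":0,"ay":0,"az":0,"grip":1},
  {"x":0,"y":1.0,"z":-0.2,"ax":0,"ay":0,"az":0,"grip":1},
  {"x":0,"y":1.5,"z":-0.3,"ax":0,"ay":0,"az":0,"grip":1},
  {"x":0,"y":2.0,"z":-0.3,"ax":0,"ay":0,"az":0,"grip":1},
  {"x":0,"y":2.3,"z":-0.3,"ax":0,"ay":0,"az":0,"grip":1},
  {"x":0,"y":2.3,"z":-0.3,"ax":0,"ay":0,"az":0,"grip":1},
])

```text
time_s: 15.38
eef_pos: [0.4937, -0.2999, 0.1193]
eef_rot: [0.708, -0.707, -0.001, 0.004]
wrist_force: [-4.8, 2.8, 10.7]
opening: -0.001
```

```bash
python3 - <<'E'
from fit2 import *
from h import *
np.set_printoptions(precision=4,suppress=True)
st()
a=vision.camera("scene"); b=vision.camera("top"); cv2.imwrite("pics/p3_raw.png",a[:,:,::-1])
f=5.5;x,y,w,h=150,115,140,105
g=cv2.resize(np.ascontiguousarray(a[y:y+h,x:x+w,::-1]),None,fx=f,fy=f,interpolation=2)
for ph,col in((0,(0,0,255)),(.1,(0,255,255)),(-.1,(255,255,0))):
    X=np.array([[-.053,-.125-r*np.cos(ph),.08+r*np.sin(ph)] for r in(0,.192)])@Rz(.006).T+[.5435,-.0315,0]
    uv=((proj("scene",X)+.5-[x,y])*f).astype(int); cv2.polylines(g,[uv],False,col,1,cv2.LINE_AA)
cv2.imwrite("pics/p3.png",g)
s=sleeve_pts(.5425,-.0250,np.pi/2+.006,.064,.040)
cv2.imwrite("pics/p3s.png",dr("pics/p3_raw.png",(210,170,75,55),8,s))
for c in P: print(c,[(r['xy'],round(r['p'],2)) for r in pinpoint(c,"grip")],[(r['rect'],round(r['p'],2)) for r in find_in(c,"handle")])
E
```

```text
t 15.38 p [ 0.4937 -0.2999  0.1193] yaw 0.006 down [-0.004  0.001 -1.   ] F [-4.8  2.8 10.7] op -0.001 q [-0.75   0.347  1.701 -0.002  1.097 -0.756]
scene [([171.7, 156.8], 0.5)] [([174.3, 158.6, 26.2, 9.9], 0.55)]
top [] [([322.9, 218.9, 27.1, 4.7], 0.68)]
```

View pics/p3.png

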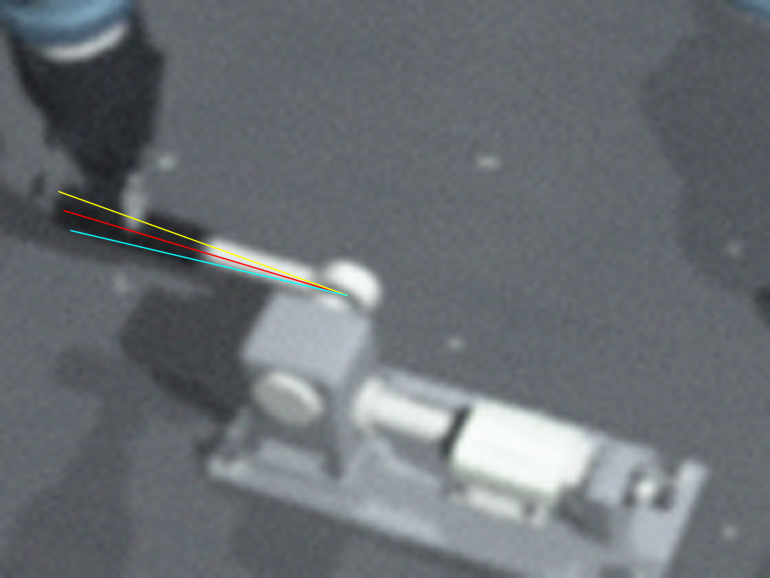

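View pics/p3s.png

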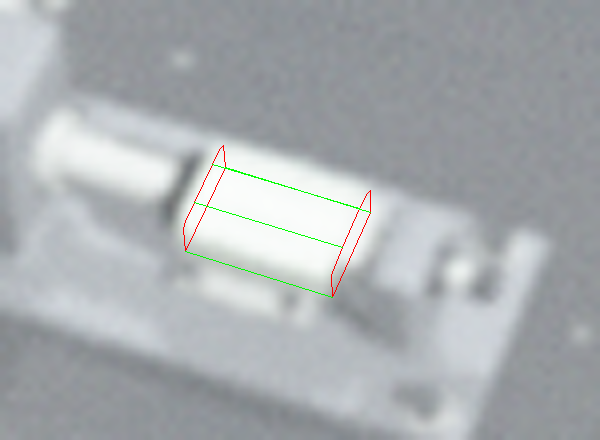

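```bash
python3 - <<'E'
from fit2 import *
a=cv2.imread("pics/p3_raw.png").mean(2)
xs=[];ys=[]
for u in range(189,206):
    col=a[150:175,u]-100; v=int(np.argmax(col)); k=np.clip(col[max(0,v-4):v+5],0,None)
    ys.append(150+max(0,v-4)+(k*np.arange(len(k))).sum()/k.sum()); xs.append(u)
print(np.round(ys,1)); m=np.polyfit(xs,ys,1); print("slope",m[0])
# black grip
gx=[];gy=[]
for u in list(range(163,172))+list(range(177,187)):
    r0=int(m[0]*u+m[1]); col=95-a[r0-8:r0+9,u]; k=np.clip(col,0,None); gx.append(u); gy.append(r0-8+(k*np.arange(17)).sum()/k.sum())
print(np.round(gy,1), np.polyfit(gx[9:],gy[9:],1)[0])
for ph in(.1,.05,0,-.05,-.1):
    X=np.array([[-.053,-.125-r*np.cos(ph),.08+r*np.sin(ph)] for r in(.03,.09,.143)])@Rz(.006).T+[.5435,-.0315,0]
    uv=proj("scene",X); print(ph,uv.round(1).tolist(),((uv[1]-uv[0])[1]/(uv[1]-uv[0])[0]).round(3))
E
```

```text
[160.2 160.4 160.7 160.9 161.3 161.6 161.9 162.2 162.5 162.9 163.2 163.9
 164.3 164.4 164.6 165.3 165.5]
slope 0.3447177284595344
[151.4 151.6 151.  151.7 151.6 151.7 152.3 152.6 152.8 157.7 157.8 158.2
 158.5 158.9 159.2 159.6 159.8 160.  160.3] 0.30206549649748005
0.1 [[204.3, 165.2], [187.8, 159.2], [173.4, 154.0]] 0.36
0.05 [[204.4, 165.4], [187.9, 160.0], [173.6, 155.3]] 0.328
0 [[204.4, 165.7], [188.1, 160.9], [173.9, 156.7]] 0.296
-0.05 [[204.5, 166.0], [188.3, 161.7], [174.3, 158.0]] 0.264
-0.1 [[204.5, 166.3], [188.6, 162.6], [174.8, 159.4]] 0.232
```

>>> apply_moves([
  {"x":0,"y":0.2,"z":0,"ax":0,"ay":0,"az":0,"grip":1},
  {"x":0,"y":0.4,"z":0,"ax":0,"ay":0,"az":0,"grip":1},
  {"x":0,"y":0.4,"z":0,"ax":0,"ay":0,"az":0,"grip":1},
  {"x":0,"y":0.4,"z":0,"ax":0,"ay":0,"az":0,"grip":1},
  {"x":0,"y":0.4,"z":0,"ax":0,"ay":0,"az":0,"grip":1},
  {"x":0,"y":0.4,"z":0,"ax":0,"ay":0,"az":0,"grip":1},
])

```text
time_s: 16.42
eef_pos: [0.4937, -0.3001, 0.1166]
eef_rot: [0.708, -0.707, -0.001, 0.004]
wrist_force: [-3.9, 4.1, 12.0]
opening: 0.001
```

```bash
python3 - <<'E'
from h import *
np.set_printoptions(precision=4,suppress=True)
st()
a=vision.camera("scene"); st(); b=vision.camera("top"); st()
cv2.imwrite("pics/fin_raw.png",a[:,:,::-1])
g=a.mean(2); print("rest of scene ok?",)
cv2.imwrite("pics/fin.png",np.vstack([cv2.resize(a[110:230,140:310,::-1],(760,536),interpolation=2)]))
cv2.imwrite("pics/fint.png",cv2.resize(b[120:270,80:420,::-1],None,fx=2.3,fy=2.3,interpolation=2))
m=[]
for u in range(189,200):
    col=g[150:175,u]-100; v=int(np.argmax(col)); k=np.clip(col[max(0,v-4):v+5],0,None); m.append(150+max(0,v-4)+(k*np.arange(len(k))).sum()/k.sum())
print(np.round(m,1),np.polyfit(range(189,200),m,1)[0])
E
```

```text
t 16.43 p [ 0.4937 -0.3001  0.1166] yaw 0.006 down [-0.004  0.001 -1.   ] F [-3.9  4.1 12. ] op 0.001 q [-0.751  0.351  1.702 -0.002  1.092 -0.756]
t 16.48 p [ 0.4937 -0.3002  0.1166] yaw 0.006 down [-0.004  0.001 -1.   ] F [-4.7  4.1 12.1] op -0.002 q [-0.751  0.351  1.702 -0.002  1.092 -0.756]
t 16.52 p [ 0.4937 -0.3002  0.1165] yaw 0.006 down [-0.004  0.001 -1.   ] F [-4.6  4.  12.5] op -0.003 q [-0.751  0.351  1.702 -0.002  1.092 -0.756]
rest of scene ok?
[160.6 160.7 161.  161.2 161.5 161.8 162.1 162.4 162.7 163.  163.3] 0.2805441708827857
```

View pics/fin.png

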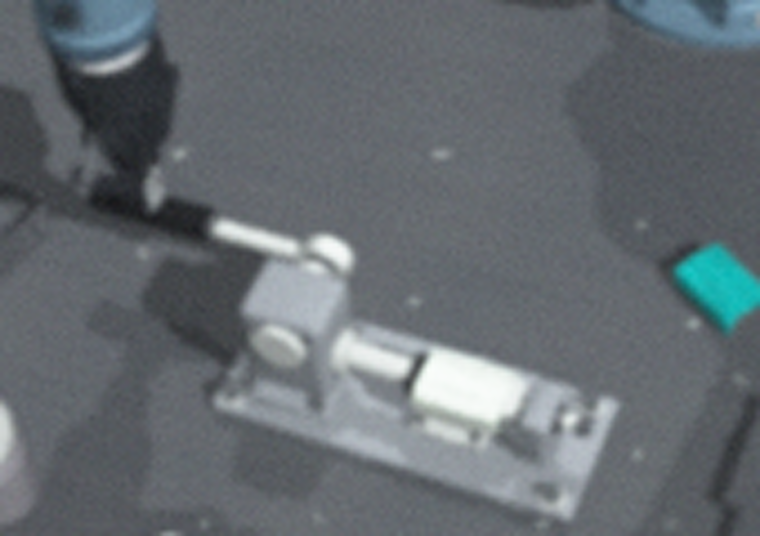

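View pics/fint.png

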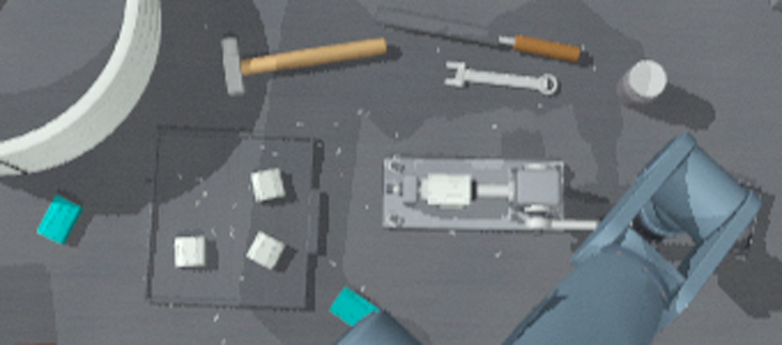

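The lever is level: the shaft slope of 0.28 px/px is within about 0.03 rad of the level projection. The sleeve is pressed against the stop at (530,390), and the top view shows the short sleeves and tools where they lay. The arm is still, pressing with 12 N.

```bash
python3 - <<'E'
from bench import ticket
print(ticket.hand_in())
E
```

```text
the job is handed in; nothing more can be done
None
```

The long sleeve is clamped on the jig and the arm is holding the lever level with shut fingers. I handed the job in at about 16.5 s, with no verdict reported.

**Placing:** I took the long white sleeve (scene picture 361,242) from the tray and set it crown up astride the saddle between pad and stop. It touched down at a tool height of 68.7 mm, the height I had worked out for a seated sleeve. After release it matched the seated model in the camera picture, with the lever still up.

**Last checks:**
- **Lever:** within about 0.03 rad of level in the picture, and still.
- **Press:** about 12 N down on the grip, close to what the lever should take at level.
- **Sleeve:** it has moved along the saddle and sits against the stop in the picture. I had no direct reading of the pad and stop forces.
- **Surroundings:** the short sleeves, tools and jar look unmoved in the top view. The dish is mostly hidden by the arm there, so I could not check it, though I moved nothing near it.

**What disagreed:**
- One view suggested the held sleeve was tilted. A second view showed it level; my outline of its section had been too rounded.
- There is a sideways force of about 4–5 N on the tool, probably friction or the fingertips sitting slightly off the grip's axis. It did not move the arm.
- The first move call was refused for missing keys and had no effect.

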